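# Dig the slide holder out of the bin and load it in the scanner

## Robot

A 7-joint arm with a two-finger parallel gripper is mounted at the origin on the work surface. World frame = base frame: x ahead of the robot, y to its left, z up, the work surface at z = 0. Lengths are in m, angles in rad, forces in N, time in s.
With the tool pointing down it reaches from about 0.4 to 0.875 m from the base axis. Payload 4.4 kg.
Tool frame: the origin (TCP) lies on the front face of the gripper's body, between the roots of the fingers; the fingertips stand 73 mm ahead of it and the grasp point (between the pads) lies 54 mm ahead of it; z points along the fingers, y is the direction in which the jaws open and shut (so a half turn about z gives the same grasp; the last joint's range is limited). The gripper opens to 85 mm and grips with 20 to 120 N. Pads are 22 mm wide; open, the fingers measure 114 mm over their backs; the gripper's body (76 mm by 85 mm) begins 54 mm behind the grasp point. The pads swing forward as they close: fully open they stand 13 mm farther back than shut.
Start: joints at [1.083, 0.628, 0.038, 1.517, -0.027, 0.996, -0.02], TCP at [0.266, -0.593, 0.304] pointing down, gripper open.
Joint ranges: [-3.06, 3.06], [-0.37, 2.12], [-1.25, 1.32], [0.18, 2.47], [-1.1, 4.24], [0.23, 1.98], [-2.94, 2.94]. Speed limits (rad/s): [2.57, 2.57, 3.14, 3.14, 3.14, 3.14, 3.14].

## Interface

Orientations are given as a unit quaternion [x, y, z, w].
In Python, from rig import bot gives the robot as it stands.
- The arm moves only by the tool play_rows, never from a script. Its argument "moves" is a list that holds one entry, the list of rows, each a list of 7 numbers: the shift along the tool's x, y, z in mm, then the turn, a rotation vector about the tool's x, y, z in degrees, then the finger opening in mm, from 0 to 85.4. A call has exactly 10 rows; each row shifts and turns the commanded pose from where the row before left it, along the tool's axes as they then stand; what a row does not reach is not made up. A row lasts 1/10 s, in which the tool goes at most 50 mm and 8.59 degrees, less where a joint would pass 70% of its speed; a pose out of reach is approached as far as the arm can. A call with a gripper value outside its range is refused whole. The fingers move at their own pace and stop on an object; "grip_force" is the grip in N (left out, the last holds). Time passes only in rows, so rows that do not move let the fingers close, or fill a call up. It gives the time, the measured TCP pose, the force and the opening at its end, in the units of the state.
- bot.state(): the state, without advancing time (a new reading comes with each control period).
- bot.grab_frame(name): name is "scene" or "top" or "wrist"; returns (picture, depth): 400x640x3 uint8, red, green, blue; 400x640 float32, m along the optical axis (not along the pixel's ray), 0 where there is no reading.
- bot.get_calibration(name): a dict with "camera_matrix" (3x3 intrinsics, pixels), "pose" (4x4, takes a point from camera to world coordinates); the wrist camera has in their place "hand_eye" (4x4, takes a point from camera to tool coordinates, whose origin is the TCP and whose axes are the flange's). Camera axes: x right, y down, z forward; pixel columns grow to the right and rows downward; lengths in m; the calibration is good to about 2 mm. A picture is of the moment at which its call begins: read the wrist's pose just before it. get_calibration takes no time and is no camera call.
- bot.close_job(): hands the job in, once; it reports no verdict.
The state is a dict: "clock": time; "joint_pos": joint angles; "joint_velocities": joint speeds; "effort": joint torques, N m; "ee_pos": TCP position; "orientation": TCP orientation; "wrist_force": force on the tool from outside, world axes, zero at the start; "torque": the same for the moment, N m; "width": opening from 0.0 (shut) to 1.0 (fully open).
Only numpy, scipy, OpenCV 4.12 (cv2) and the standard library are available. Lean on these libraries where they do the work, as an engineer would, in place of code of your own. Each camera call takes 0.05 s, during which the arm holds its last target.

## Task

The aluminium slide holder is buried in the parts bin: first take the black filter case and the objective lens off it and stand both upright on the dark rubber mat. Then draw the holder out from under the bin's clear cover, lay it flat on the mat and let go of it, take it again by its rib, and slide it nose first along the scanner's bed, between the rails, until it is fully home against the stop inside. Do not knock the scanner, do not tip anything over, and leave the other loose things in the bin and on the mat where they are.

Things in the scene. Friction and masses are not known exactly. Their poses are not given: they have to be found in the camera images.
- holder_mid (a point): Slide holder, loose (0.2 kg): bare aluminium plate 160 x 50 x 10 mm (x, y, z), upright rib at its tail (-x). Point: the plate's centre, half-way up (5 mm); +x to the nose, z up. Starts flat on the bin's floor, tail and rib under the clear cover, nose away from it, beneath case and objective. Centre of mass 10 mm from this point towards the tail. Its long edges can be gripped.
- holder_rib (a point): Centre of the holder's rib, 57.5 mm behind the plate's centre (16 mm above it): 45 mm long (x), 14 mm thick (y), rising 22 mm from the plate's top (10 mm) to 32 mm above the plate's underside. To be gripped across y.
- holder_nose (a point): Middle of the lower front edge of the holder (80 mm ahead of the plate's centre, at its underside); axes as the holder's.
- case_mid (a point): Filter case, loose (about 0.12 kg): black box 40 x 54 x 36 mm (x, y, z) with a round amber window on its top. Point at its centre, z up. Starts upright across the holder's plate.
- objective_mid (a point): Objective lens, loose (about 0.15 kg): upright bare metal cylinder 38 mm across and 55 mm tall, straight to 38 mm height and then narrowing to 24 mm at the top. Point on its axis, half-way up. Starts upright on the holder's plate, next to the case; which of the two is nearer the cover varies.
- bin: Parts bin, fixed: grey open box, 270 x 170 mm outside (x, y), walls 5 mm thick, 54 mm tall, floor 5 mm thick. Origin: centre of its underside. A fixed clear cover 4 mm thick lies on the walls over the -x end, from x = -135 to -65 mm, its underside at 54 mm. The rest is open from above.
- mat: Dark grey ribbed rubber mat, fixed flat on the bench, 340 x 280 mm (x, y), 2 mm thick. Origin: centre of its underside.
- scanner: Slide scanner, fixed: white housing 260 (x) x 260 (y) x 120 mm tall, front face at x = 0. Origin: on the bench under the middle of the front face; +x points into the machine. A dark bed 120 mm wide (y), its top 30 mm above the bench, sticks out 100 mm in front (-x) and runs on into a mouth 110 mm wide and 40 mm high over the bed.
- scanner_home (a point): Where the holder's nose point lies when fully home: on the bed at the rigid stop, on the middle line, 70 mm inside the front face; the tail then stands 90 mm out. Axes as the scanner's. Along the bed two rails 5 mm high, 6 mm wide leave a 56 mm channel about the middle line from 60 mm before the front face inward; in front of that, to about 95 mm, they flare out to about 70 mm.
- tube_mid (a point): Bystander in the bin's end away from the cover: upright lens tube, a small metal cylinder 26 mm across, 42 mm tall. Point on its axis, half-way up.
- clip_mid (a point): Bystander in the bin's end away from the cover: dark steel stage clip 34 x 24 mm (x, y), 30 mm tall at its -x side and 12 mm elsewhere. Point 10 mm over its underside. It and the tube stand along the two long walls, in either order.
- eyepiece_mid (a point): Bystander on the mat: upright eyepiece, aluminium tube 32 mm across with a wider black top 42 mm across, 58 mm tall. Point on its axis, half-way up.
- slidebox_mid (a point): Bystander on the mat: blue plastic box 50 x 70 x 30 mm (x, y, z). Point at its centre.
- spanner_mid (a point): Bystander on the mat: small steel spanner lying flat, 100 mm long along its x axis, at most 30 mm wide, under 15 mm high. Point at its middle.
There are look-alikes about, which are no part of the job. Leave any green look-alike of the part that bears objective_mid alone. There is more than one size of the part that bears holder_mid; the job needs the smaller.

How it is judged:
On the way, in this order (a step that is already met when the one before it is completed fails the run):
1. the filter case and the objective both stand upright on the mat, released, and the holder is still in the bin (x of case_mid in the frame of mat between -0.175 and 0.175 m and y of case_mid in the frame of mat between -0.145 and 0.145 m and z of case_mid in the frame of mat below 0.026 m and x of objective_mid in the frame of mat between -0.175 and 0.175 m and y of objective_mid in the frame of mat between -0.145 and 0.145 m and z of objective_mid in the frame of mat below 0.0355 m and angle between each of case_mid, objective_mid's own z axis and vertical below 0.15 rad and contact force between the fingers and case below 0.1 N and contact force between the fingers and objective below 0.1 N and distance of holder_mid from where it was at the start of the episode below 0.06 m and height (world z) of holder_mid below 0.03 m), for 0.2 s.
2. the holder lies flat on the mat, rib up, released (x of holder_mid in the frame of mat between -0.175 and 0.175 m and y of holder_mid in the frame of mat between -0.145 and 0.145 m and z of holder_mid in the frame of mat below 0.013 m and angle between holder_mid's own z axis and vertical below 0.08 rad and contact force between the fingers and holder below 0.1 N), for 0.2 s.
At the end, for the whole second after the job is handed in: The holder lies flat on the bed, rib up, its nose within 5 mm of the home point (4 mm in height), in line with the scanner within 0.08 rad, at rest; the case and the objective stand upright (within 0.15 rad), their centres over the mat (x of holder_nose in the frame of scanner_home between -0.005 and 0.005 m and y of holder_nose in the frame of scanner_home between -0.005 and 0.005 m and z of holder_nose in the frame of scanner_home between -0.004 and 0.004 m and angle between the x axis of holder_mid and the x axis of scanner, either way round below 0.08 rad and angle between holder_mid's own z axis and vertical below 0.05 rad and linear speed of holder below 0.01 m/s and x of case_mid in the frame of mat between -0.175 and 0.175 m and y of case_mid in the frame of mat between -0.145 and 0.145 m and z of case_mid in the frame of mat below 0.026 m and x of objective_mid in the frame of mat between -0.175 and 0.175 m and y of objective_mid in the frame of mat between -0.145 and 0.145 m and z of objective_mid in the frame of mat below 0.0355 m and angle between each of case_mid, objective_mid's own z axis and vertical below 0.15 rad); the robot touches nothing.
It fails at once if the scanner is knocked by the robot (over 15 N) (contact force between the arm and scanner above 15 N).
It fails at once if the filter case or the objective is tipped over (beyond 0.6 rad) (angle between any of case_mid, objective_mid's own z axis and vertical above 0.6 rad).
It fails at once if one of the other loose things in the bin or on the mat is shifted by more than 25 mm or tipped over (distance of any of tube_mid, clip_mid, eyepiece_mid, slidebox_mid, spanner_mid from where it was at the start of the episode above 0.025 m or angle between any of tube_mid, clip_mid, eyepiece_mid, slidebox_mid, spanner_mid's own z axis and vertical above 0.5 rad).
It also fails if it takes over 72 s, if anything falls off the work surface, if the arm or the gripper's body presses on something with over 40 N, if the wrist force passes 120 N, or if a joint passes its speed limit or range.

## Working session

There is one attempt and no reset: what is moved stays moved. The work goes in short steps, Python scripts to look and compute and a tool call to move; the robot and the scene stay as the last step left them, time stands still between calls to the robot, and variables do not carry over. Pictures are saved under pics/ and viewed, and the job is handed in when it is done.

Besides the shell and the picture viewer there is one more tool, called after "Request:" by a JSON object that holds its "op" and its "data". play_rows: Moves the arm, as the interface text tells. Its arguments: {"type":"object","properties":{"moves":{"type":"array"},"grip_force":{"type":"number"}},"required":["moves"]}

```bash
mkdir -p pics; ls; python3 - <<'E'
from rig import bot
import cv2,numpy as np
np.set_printoptions(suppress=True,precision=4)
print(bot.state())
for n in ["scene","top","wrist"]:
    print(n,bot.get_calibration(n))
    p,d=bot.grab_frame(n); cv2.imwrite(f"pics/{n}0.png",p[:,:,::-1]); np.save(f"pics/{n}0.npy",d); np.save(f"pics/{n}0p.npy",p)
E
```

```text
pics
{'clock': 0.0, 'joint_pos': array([ 1.0832,  0.6293,  0.0384,  1.5184, -0.027 ,  0.9963, -0.02  ]), 'joint_velocities': array([ 0.0012, -0.0013, -0.0004,  0.0001, -0.0011, -0.0009,  0.0006]), 'effort': array([  0.0006, -56.3404,   1.2256, -19.3447,   0.0106,   0.0107,
        -0.    ]), 'ee_pos': array([ 0.2659, -0.5926,  0.303 ]), 'orientation': array([ 0.9778,  0.2093, -0.0002, -0.0009]), 'wrist_force': array([ 0.6073,  0.7202, -0.053 ]), 'torque': array([-0.0339, -0.0062,  0.0274]), 'width': 0.9966885155249487}
scene {'camera_matrix': array([[450.2863,   0.    , 313.4611],
       [  0.    , 450.2863, 195.2325],
       [  0.    ,   0.    ,   1.    ]]), 'pose': array([[-0.8766,  0.3766, -0.2996,  0.8074],
       [ 0.4811,  0.6745, -0.56  ,  0.6881],
       [-0.0088, -0.635 , -0.7725,  0.9773],
       [ 0.    ,  0.    ,  0.    ,  1.    ]])}
top {'camera_matrix': array([[438.9261,   0.    , 327.007 ],
       [  0.    , 438.9261, 204.9035],
       [  0.    ,   0.    ,   1.    ]]), 'pose': array([[ 0.0063, -0.991 ,  0.1338,  0.2931],
       [-1.    , -0.0072, -0.0064,  0.0129],
       [ 0.0073, -0.1337, -0.991 ,  1.2641],
       [ 0.    ,  0.    ,  0.    ,  1.    ]])}
wrist {'camera_matrix': array([[358.1701,   0.    , 320.6166],
       [  0.    , 358.1701, 197.922 ],
       [  0.    ,   0.    ,   1.    ]]), 'hand_eye': array([[ 0.0005, -0.9463, -0.3233,  0.0824],
       [ 1.    ,  0.0004,  0.0004, -0.0002],
       [-0.0002, -0.3233,  0.9463, -0.0696],
       [ 0.    ,  0.    ,  0.    ,  1.    ]])}
```

View pics/scene0.png

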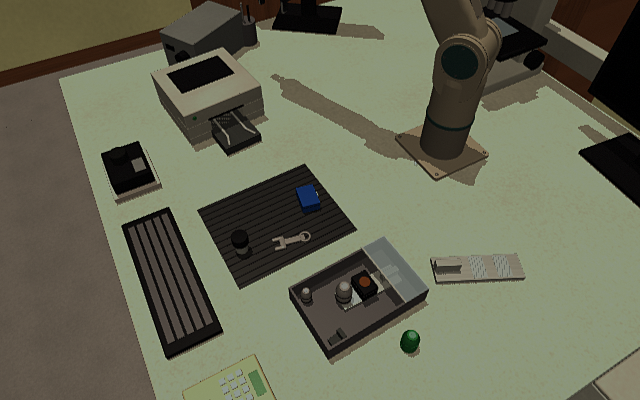

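View pics/top0.png

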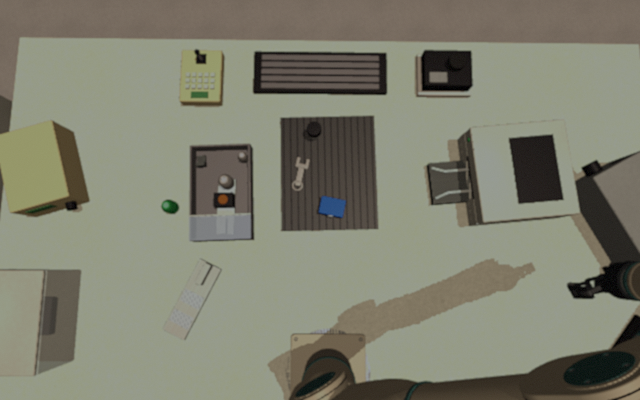

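View pics/wrist0.png

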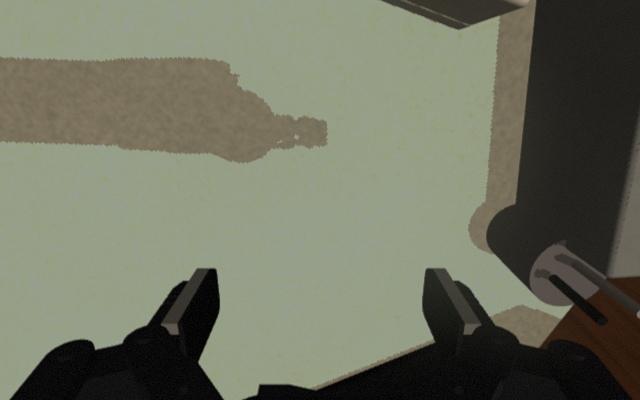

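```bash
cat > h.py <<'E'
import numpy as np,cv2
from scipy.spatial.transform import Rotation as R
np.set_printoptions(suppress=True,precision=4)
def cal(cam,st=None):
    from rig import bot
    c=bot.get_calibration(cam)
    if cam=="wrist":
        T=np.eye(4);T[:3,:3]=R.from_quat(st["orientation"]).as_matrix();T[:3,3]=st["ee_pos"]
        return c["camera_matrix"],T@c["hand_eye"]
    return c["camera_matrix"],c["pose"]
def cloud(K,P,d):
    v,u=np.mgrid[:d.shape[0],:d.shape[1]]
    X=np.stack([(u-K[0,2])/K[0,0]*d,(v-K[1,2])/K[1,1]*d,d],-1)
    W=X@P[:3,:3].T+P[:3,3]; W[d<=0]=np.nan
    return W
def rayz(K,P,u,v,z):
    r=P[:3,:3]@np.array([(u-K[0,2])/K[0,0],(v-K[1,2])/K[1,1],1.]);t=(z-P[2,3])/r[2]
    return P[:3,3]+t*r
def proj(K,P,X):
    c=(np.asarray(X)-P[:3,3])@P[:3,:3]; return c[...,:2]/c[...,2:]*[K[0,0],K[1,1]]+K[:2,2]
def crop(p,u0,u1,v0,v1,s,fn,step=10,grid=True):
    c=cv2.resize(p[v0:v1,u0:u1,::-1],None,fx=s,fy=s,interpolation=cv2.INTER_CUBIC)
    if grid:
        for u in range((u0//step+1)*step,u1,step):
            cv2.line(c,((u-u0)*s,0),((u-u0)*s,6),(0,255,255),1); cv2.putText(c,str(u),((u-u0)*s,16),0,.35,(0,255,255),1)
        for v in range((v0//step+1)*step,v1,step):
            cv2.line(c,(0,(v-v0)*s),(6,(v-v0)*s),(0,255,255),1); cv2.putText(c,str(v),(8,(v-v0)*s+4),0,.35,(0,255,255),1)
    cv2.imwrite(fn,c)
E
python3 - <<'E'
from h import *
p=np.load("pics/top0p.npy");d=np.load("pics/top0.npy")
p=np.clip(p.astype(float)*1.6,0,255).astype(np.uint8)
crop(p,180,270,130,250,5,"pics/c1.png")
crop(p,270,390,110,240,4,"pics/c2.png")
crop(p,420,590,110,235,4,"pics/c3.png")
K,P=cal("top"); W=cloud(K,P,d)
for u,v in [(185,200),(300,160),(350,150),(448,170),(448,190),(480,150),(226,180),(222,200),(242,156),(200,160),(315,128),(332,207),(221,225),(205,215)]: print(u,v,W[v,u])
E
```

```text
185 200 [ 0.4758  0.4187 -0.0045]
300 160 [ 0.5971  0.0853 -0.0018]
350 150 [ 0.6256 -0.0616  0.0092]
448 170 [ 0.5619 -0.3401  0.0367]
448 190 [ 0.5047 -0.3395  0.0326]
480 150 [ 0.5979 -0.4022  0.1247]
226 180 [0.5214 0.2844 0.0713]
222 200 [0.4683 0.2977 0.0524]
242 156 [0.5964 0.2477 0.0439]
200 160 [0.5894 0.3733 0.0203]
315 128 [0.6749 0.0406 0.0616]
332 207 [ 0.4536 -0.0092  0.0317]
221 225 [0.3984 0.2976 0.053 ]
205 215 [0.4252 0.3412 0.0595]
```

View pics/c1.png

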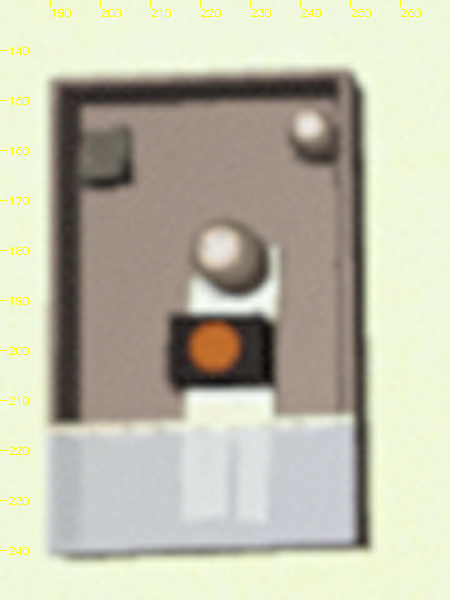

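View pics/c2.png

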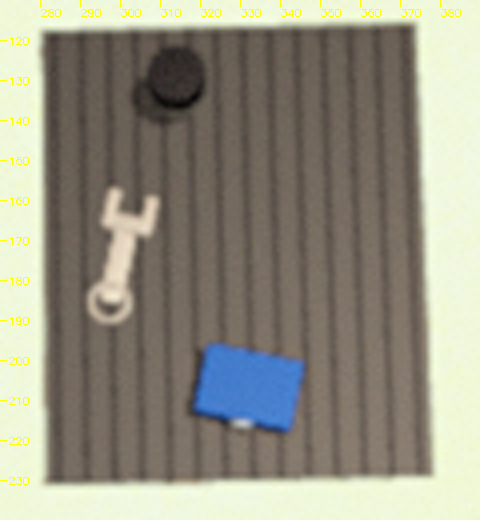

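View pics/c3.png

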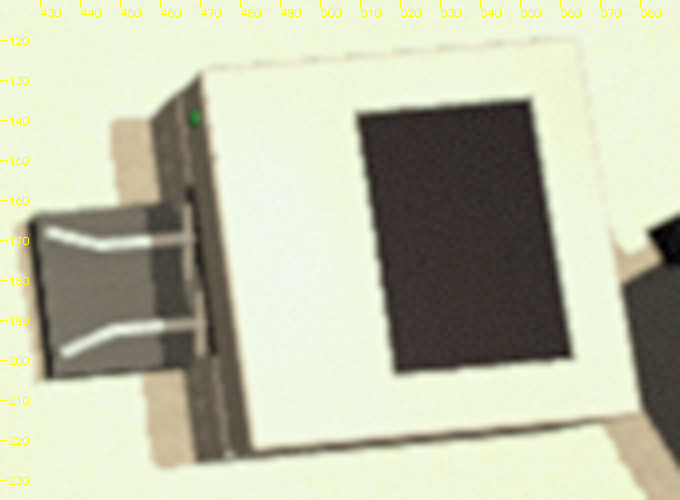

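```bash
python3 - <<'E'
from h import *
K,P=cal("top")
def L(n,z,*q):
    print(n,*[rayz(K,P,u,v,z)[:2].round(4) for u,v in q])
L("mat corners TL TR BR BL",.002,(280.5,117.5),(374,116.5),(378,229),(281,230.5))
L("bin outer top-rim TL TR  cover corners(.058) L R botL botR",.054,(190,146),(249,144.5),(251,212),(190,215))
L("cover",.058,(190,215),(251,212.5),(252.5,239.5),(190,241))
L("obj top",.055+.015,(223,179.5))
L("case window/top corners",.051,(222,199.5),(214,193),(234,193),(235,207.5),(214.5,207.5))
L("holder plate top: left edge, right edge near 211",.015,(217,211),(234.5,211),(217.5,190),(235.5,180))
L("rib top (.037) through cover",.037,(226,219),(226.5,233)); L("tail",.015,(216.5,234),(233,234))
L("tube",.047,(241.5,155.5)); L("clip",.017,(200,160)); L("eyepiece",.06,(314,129)); L("slidebox corners",.032,(321,196),(345.5,200.5),(342,217.5),(318,213))
L("spanner",.008,(298,157),(308,160),(296,186))
L("housing top corners",.12,(470.5,128),(563.5,120),(580,213),(484,222.5))
L("bed front corners",.03,(429,164),(431.5,204))
L("rails",.035,(432,168),(445,171),(466,169.5),(436,198),(449,192),(467,191))
E
```

```text
mat corners TL TR BR BL [0.7252 0.145 ] [ 0.7308 -0.1338] [ 0.3944 -0.1426] [0.3882 0.1367]
bin outer top-rim TL TR  cover corners(.058) L R botL botR [0.6216 0.3935] [0.6274 0.2271] [0.4351 0.2158] [0.4255 0.3841]
cover [0.4251 0.3829] [0.4332 0.2151] [0.3588 0.2088] [0.3535 0.3794]
obj top [0.523 0.293]
case window/top corners [0.4699 0.2981] [0.4881 0.3211] [0.4885 0.2653] [0.4477 0.2611] [0.4473 0.318 ]
holder plate top: left edge, right edge near 211 [0.4418 0.3195] [0.4422 0.2695] [0.5027 0.3205] [0.5324 0.2698]
rib top (.037) through cover [0.4168 0.2881] [0.3775 0.2852]
tail [0.376  0.3183] [0.3763 0.2715]
tube [0.5971 0.2486]
clip [0.5902 0.3742]
eyepiece [0.6724 0.0434]
slidebox corners [0.4848 0.0222] [ 0.4724 -0.0474] [ 0.4239 -0.0375] [0.4362 0.0303]
spanner [0.6036 0.0907] [0.5949 0.0613] [0.5174 0.0952]
housing top corners [ 0.6599 -0.3806] [ 0.6845 -0.6343] [ 0.4308 -0.6611] [ 0.404  -0.4065]
bed front corners [ 0.5806 -0.2878] [ 0.4644 -0.292 ]
rails [ 0.5678 -0.2949] [ 0.5593 -0.3319] [ 0.5642 -0.3923] [ 0.481 -0.304] [ 0.4985 -0.3415] [ 0.5018 -0.3929]
```

```bash
cat >> h.py <<'E'
def plan(wps,n,grip,st=None,vert=True):
    """wps: list of (x,y,z,yawdeg) ; n: rows per leg (list). prints rounded rows in tool axes"""
    from rig import bot
    st=st or bot.state()
    Rc=R.from_quat(st["orientation"]);pc=np.array(st["ee_pos"])
    tx=Rc.as_matrix()[:,0]; yaw=np.degrees(np.arctan2(tx[1],tx[0]))
    print("now",pc,"yaw",round(yaw,2),"tilt",np.degrees(np.arccos(-Rc.as_matrix()[2,2])).round(2),"t",round(st["clock"],2))
    cur=np.array([*pc,yaw]); out=[]
    for w,k in zip(wps,n):
        w=np.array(w,float)
        for i in range(1,k+1):
            t=cur+(w-cur)*i/k
            Rt=R.from_euler("z",t[3],degrees=True)*R.from_euler("x",180,degrees=True)
            dp=np.round(Rc.inv().apply(t[:3]-pc)*1000,0)
            rv=np.round((Rc.inv()*Rt).as_rotvec(degrees=True),1)
            pc=pc+Rc.apply(dp/1000); Rc=Rc*R.from_rotvec(rv,degrees=True)
            out.append([*dp,*rv,grip])
        cur=w
    for i,r in enumerate(out):
        if i%10==0:print()
        print("["+",".join("%g"%(x+0) for x in r)+"]",end=",")
    print("\nend",pc)
E
python3 - <<'E'
from h import *
plan([(.45,-.25,.30,75),(.50,.05,.29,128),(.47,.292,.28,181)],[12,10,8],85)
E
```

```text
now [ 0.266  -0.5927  0.3032] yaw 24.17 tilt 0.08 t 0.15

[26,-20,0,-0.1,0,-4.2,85],[27,-18,1,0,0,-4.3,85],[28,-15,0,0,0,-4.2,85],[29,-14,0,0,0,-4.2,85],[31,-11,0,0,0,-4.3,85],[31,-10,1,0,0,-4.2,85],[32,-7,0,0,0,-4.3,85],[32,-4,0,0,0,-4.2,85],[32,-2,0,0,0,-4.2,85],[32,0,1,0,0,-4.3,85],
[33,3,0,0,0,-4.2,85],[32,5,0,0,0,-4.2,85],[30,-3,1,0,0,-5.3,85],[30,0,1,0,0,-5.3,85],[31,3,1,0,0,-5.3,85],[30,5,1,0,0,-5.3,85],[29,8,1,0,0,-5.3,85],[28,11,1,0,0,-5.3,85],[28,13,1,0,0,-5.3,85],[26,16,1,0,0,-5.3,85],
[24,19,1,0,0,-5.3,85],[22,20,1,0,0,-5.3,85],[27,16,1,0,0,-6.7,85],[24,18,2,0,0,-6.6,85],[22,21,1,0,0,-6.6,85],[19,24,1,0,0,-6.6,85],[16,26,1,0,0,-6.7,85],[14,27,2,0,0,-6.6,85],[10,29,1,0,0,-6.6,85],[6,30,1,0,0,-6.6,85],
end [0.4705 0.2924 0.2801]
```

Request:
{"op": "play_rows", "data": {"moves": [[[26, -20, 0, 0, 0, -4.2, 85], [27, -18, 1, 0, 0, -4.3, 85], [28, -15, 0, 0, 0, -4.2, 85], [29, -14, 0, 0, 0, -4.2, 85], [31, -11, 0, 0, 0, -4.3, 85], [31, -10, 1, 0, 0, -4.2, 85], [32, -7, 0, 0, 0, -4.3, 85], [32, -4, 0, 0, 0, -4.2, 85], [32, -2, 0, 0, 0, -4.2, 85], [32, 0, 1, 0, 0, -4.3, 85]]]}}

```text
clock: 1.15
ee_pos: [0.4196, -0.3066, 0.3009]
orientation: [0.835, 0.55, -0.0, 0.0]
wrist_force: [0.6, 0.2, 0.7]
width: 0.995
```

Request:
{"op": "play_rows", "data": {"moves": [[[33, 3, 0, 0, 0, -4.2, 85], [32, 5, 0, 0, 0, -4.2, 85], [30, -3, 1, 0, 0, -5.3, 85], [30, 0, 1, 0, 0, -5.3, 85], [31, 3, 1, 0, 0, -5.3, 85], [30, 5, 1, 0, 0, -5.3, 85], [29, 8, 1, 0, 0, -5.3, 85], [28, 11, 1, 0, 0, -5.3, 85], [28, 13, 1, 0, 0, -5.3, 85], [26, 16, 1, 0, 0, -5.3, 85]]]}}

```text
clock: 2.15
ee_pos: [0.4895, -0.0089, 0.2928]
orientation: [0.518, 0.855, -0.0, -0.0]
wrist_force: [0.6, 0.4, 0.0]
width: 0.997
```

Request:
{"op": "play_rows", "data": {"moves": [[[24, 19, 1, 0, 0, -5.3, 85], [22, 20, 1, 0, 0, -5.3, 85], [27, 16, 1, 0, 0, -6.7, 85], [24, 18, 2, 0, 0, -6.6, 85], [22, 21, 1, 0, 0, -6.6, 85], [19, 24, 1, 0, 0, -6.6, 85], [16, 26, 1, 0, 0, -6.7, 85], [14, 27, 2, 0, 0, -6.6, 85], [10, 29, 1, 0, 0, -6.6, 85], [6, 30, 1, 0, 0, -6.6, 85]]]}}

```text
clock: 3.15
ee_pos: [0.4703, 0.293, 0.2807]
orientation: [-0.011, 1.0, -0.0, -0.0]
wrist_force: [0.3, -0.6, -0.1]
width: 0.995
```

```bash
cat >> h.py <<'E'
def snap(cam,name):
    from rig import bot
    st=bot.state(); p,d=bot.grab_frame(cam)
    K,P=cal(cam,st); np.savez(f"pics/{name}.npz",p=p,d=d,K=K,P=P)
    cv2.imwrite(f"pics/{name}.png",p[:,:,::-1]); return st,p,d,K,P
E
python3 - <<'E'
from h import *
st,p,d,K,P=snap("wrist","w1"); print(st["ee_pos"],st["joint_pos"],st["clock"],st["width"])
E
```

```text
[0.4703 0.293  0.2807] [-0.1401  0.6104 -0.7308  1.8008  0.4999  0.9249  0.5008] 3.15 0.994884450183573
```

View pics/w1.png

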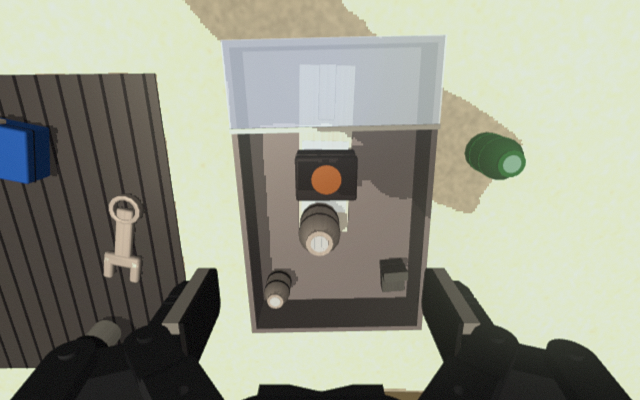

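```bash
python3 - <<'E'
from h import *
z=np.load("pics/w1.npz");crop(z["p"],220,450,30,190,3,"pics/c4.png"); crop(z["p"],240,440,170,335,3,"pics/c5.png")
E
```

```text
(no output)
```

View pics/c4.png

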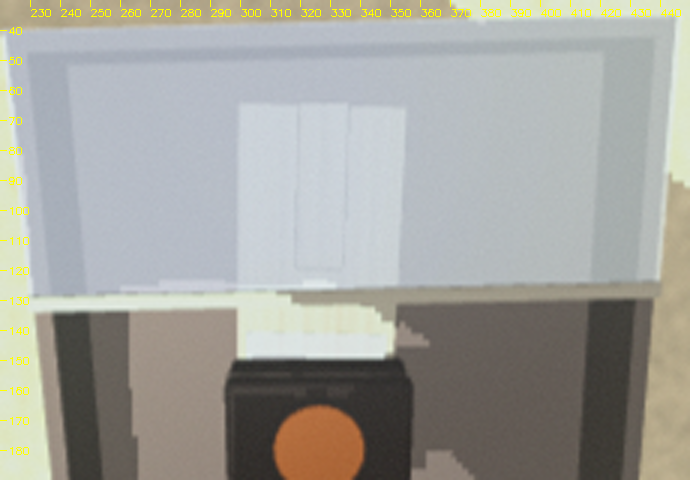

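View pics/c5.png

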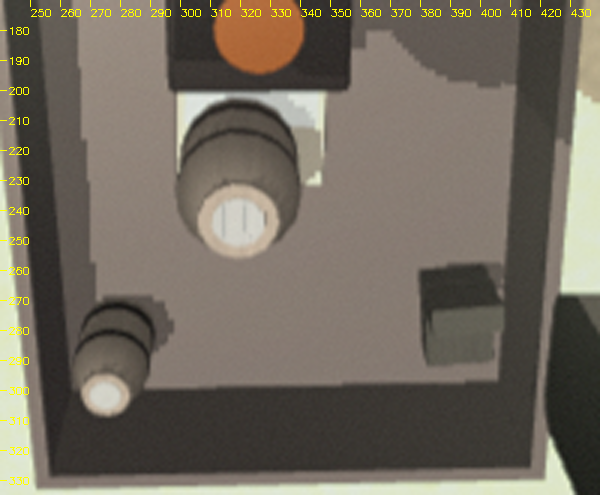

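```bash
python3 - <<'E'
from h import *
q=np.load("pics/w1.npz");K,P=q["K"],q["P"]
def L(n,z,*a): print(n,*[rayz(K,P,u,v,z)[:2].round(4) for u,v in a])
L("case top corners: tl tr br bl",.051,(297,157),(357,157.5),(356.5,199.5),(296.5,199))
L("window",.051,(325.5,180))
L("obj top centre",.070,(319.5,243)); L("obj base lowest, silh",.04,(319.5,205))
L("plate tail l,r",.015,(300,64.5),(355,66)); L("plate edges at 140",.015,(299,140),(351.5,140)); L("near nose",.015,(299,205),(348,205),(347.5,231))
L("rib top",.037,(319,65),(336,65),(318.5,119),(335,119))
L("cover edge",.058,(231,127),(440,124.5)); L("tube top",.047,(275.5,301)); L("clip",.035,(380,268),(405,264)); 
L("inner far wall floor",.005,(295,299),(406,297));L("far rim outer",.054,(253,332),(421,328))
E
```

```text
case top corners: tl tr br bl [0.4519 0.2722] [0.4512 0.3232] [0.489  0.3248] [0.4897 0.2718]
window [0.4717 0.2969]
obj top centre [0.5228 0.2929]
obj base lowest, silh [0.4988 0.2922]
plate tail l,r [0.3772 0.2725] [0.3774 0.3208]
plate edges at 140 [0.4435 0.2718] [0.4425 0.3209]
near nose [0.5083 0.2719] [0.5072 0.3207] [0.5354 0.3215]
rib top [0.3778 0.2893] [0.3775 0.3032] [0.4214 0.2897] [0.4211 0.3039]
cover edge [0.4269 0.2193] [0.4212 0.3878]
tube top [0.5984 0.2507]
clip [0.566  0.3539] [0.5609 0.3783]
inner far wall floor [0.6246 0.2671] [0.6192 0.3918]
far rim outer [0.6304 0.2285] [0.6217 0.396 ]
```

```bash
python3 - <<'E'
from h import *
plan([(.4705,.2975,.16,180.5),(.4705,.2975,.092,180.5)],[4,3],85)
E
```

```text
now [0.4689 0.2993 0.2812] yaw -178.2 tilt 0.4 t 3.2

[0,-1,30,0.3,0.3,-89.7,85],[0,-1,31,0,0,-89.6,85],[0,1,30,0,0,-89.7,85],[0,1,30,0,0,-89.7,85],[0,0,23,0,0,0,85],[0,0,23,0,0,0,85],[0,0,22,0,0,0,85],
end [0.4709 0.2976 0.0922]
```

```bash
python3 - <<'E'
from h import *
import re
s=open("h.py").read()
s=s.replace('''cur=np.array([*pc,yaw]); out=[]''','''yaw%=360
    if yaw>300: yaw-=360
    cur=np.array([*pc,yaw]); out=[]''')
open("h.py","w").write(s)
from rig import bot
st=bot.state();print(st["ee_pos"],st["joint_velocities"],st["clock"])
E
python3 - <<'E'
from h import *
plan([(.4705,.2975,.16,180.5),(.4705,.2975,.092,180.5)],[4,3],85)
E
```

```text
[0.4689 0.2993 0.2812] [ 0.0281 -0.0329  0.0088  0.0384 -0.0489 -0.032  -0.0881] 3.2
now [0.4689 0.2993 0.2812] yaw -178.2 tilt 0.4 t 3.2

[0,-1,30,0.4,0,0.3,85],[-1,0,31,0,0,0.4,85],[0,-1,30,0,0,0.3,85],[-1,0,30,0,0,0.3,85],[0,0,23,0,0,0,85],[0,0,23,0,0,0,85],[0,0,22,0,0,0,85],
end [0.4709 0.2976 0.0922]
```

Request:
{"op": "play_rows", "data": {"moves": [[[0, 3, 20, 0, 0, 0.5, 85], [0, 2, 30, 0, 0, 0, 85], [0, 0, 35, 0, 0, 0, 85], [0, 0, 35, 0, 0, 0, 85], [0, 0, 30, 0, 0, 0, 85], [0, 0, 20, 0, 0, 0, 85], [0, 0, 10, 0, 0, 0, 85], [0, 0, 8, 0, 0, 0, 85], [0, 0, 0, 0, 0, 0, 85], [0, 0, 0, 0, 0, 0, 45]]], "grip_force": 30}}

```text
clock: 4.2
ee_pos: [0.471, 0.2974, 0.0937]
orientation: [-0.004, 1.0, 0.0, 0.001]
wrist_force: [-0.5, -0.2, -0.5]
width: 0.851
```

Request:
{"op": "play_rows", "data": {"moves": [[[0, 0, 0, 0, 0, 0, 45], [0, 0, 0, 0, 0, 0, 45], [0, 0, 0, 0, 0, 0, 45], [0, 0, 0, 0, 0, 0, 45], [0, 0, 0, 0, 0, 0, 45], [0, 0, -2, 0, 0, 0, 45], [0, 0, -5, 0, 0, 0, 45], [0, 0, -10, 0, 0, 0, 45], [0, 0, -15, 0, 0, 0, 45], [0, 0, -20, 0, 0, 0, 45]]]}}

```text
clock: 5.2
ee_pos: [0.4703, 0.2969, 0.1458]
orientation: [-0.004, 1.0, -0.0, -0.0]
wrist_force: [-0.1, 0.6, -1.8]
width: 0.622
```

```bash
python3 - <<'E'
from h import *
st,p,d,K,P=snap("wrist","w2"); print(st["ee_pos"],st["clock"],st["width"],st["wrist_force"])
E
```

```text
[0.4703 0.2969 0.1458] 5.2 0.6224458442978617 [-0.0777  0.5502 -1.7567]
```

View pics/w2.png

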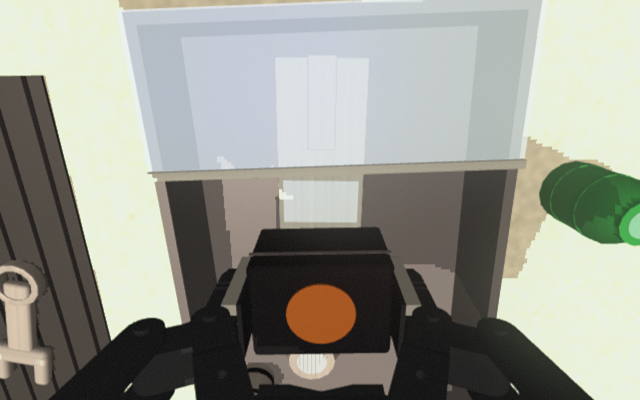

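Request:
{"op": "play_rows", "data": {"moves": [[[0, 0, -20, 0, 0, 0, 45], [-10, -15, -20, 0, 0, 0, 45], [-18, -32, -16, 0, 0, 0, 45], [-20, -37, 0, 0, 0, 0, 45], [-20, -37, 0, 0, 0, 0, 45], [-20, -37, 0, 0, 0, 0, 45], [-20, -37, 0, 0, 0, 0, 45], [-20, -37, 0, 0, 0, 0, 45], [-20, -37, 0, 0, 0, 0, 45], [-20, -37, 0, 0, 0, 0, 45]]]}}

```text
clock: 6.25
ee_pos: [0.6417, -0.0094, 0.2017]
orientation: [-0.004, 1.0, 0.0, 0.0]
wrist_force: [1.1, -0.1, -2.2]
width: 0.63
```

Request:
{"op": "play_rows", "data": {"moves": [[[-20, -37, 0, 0, 0, 0, 45], [-16, -32, 0, 0, 0, 0, 45], [-8, -19, 0, 0, 0, 0, 45], [-4, -10, 10, 0, 0, 0, 45], [0, 0, 30, 0, 0, 0, 45], [0, 0, 35, 0, 0, 0, 45], [0, 0, 25, 0, 0, 0, 45], [0, 0, 10, 0, 0, 0, 45], [0, 0, 5, 0, 0, 0, 45], [0, 0, 0, 0, 0, 0, 45]]]}}

```text
clock: 7.25
ee_pos: [0.69, -0.1045, 0.0862]
orientation: [-0.004, 1.0, 0.0, 0.0]
wrist_force: [0.3, 0.0, -1.3]
width: 0.626
```

```bash
python3 - <<'E'
from h import *
st,p,d,K,P=snap("wrist","w3"); print(st["ee_pos"],R.from_quat(st["orientation"]).as_matrix()[:,0],st["clock"],st["width"],st["wrist_force"])
E
```

```text
[ 0.69   -0.1045  0.0862] [-1.     -0.0088 -0.0004] 7.25 0.6259283470459521 [ 0.2748  0.0395 -1.3299]
```

View pics/w3.png

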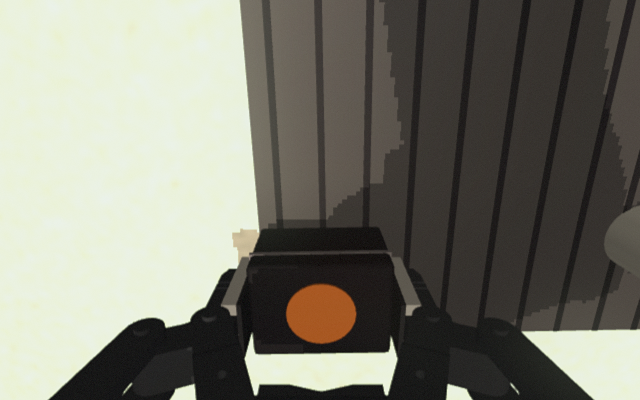

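Request:
{"op": "play_rows", "data": {"moves": [[[0, 5, 0, 0, 0, 0, 45], [0, 5, 0, 0, 0, 0, 45], [0, 0, 2, 0, 0, 0, 45], [0, 0, 2, 0, 0, 0, 45], [0, 0, 2, 0, 0, 0, 45], [0, 0, 0, 0, 0, 0, 45], [0, 0, 0, 0, 0, 0, 45], [0, 0, 0, 0, 0, 0, 62], [0, 0, 0, 0, 0, 0, 68], [0, 0, 0, 0, 0, 0, 68]]]}}

```text
clock: 8.3
ee_pos: [0.6898, -0.0954, 0.0797]
orientation: [-0.004, 1.0, -0.0, -0.0]
wrist_force: [0.2, -0.2, -0.0]
width: 0.8
```

```bash
python3 - <<'E'
from h import *
st,p,d,K,P=snap("wrist","w4"); print(st["ee_pos"],st["clock"],st["width"],st["wrist_force"])
E
```

```text
[ 0.6898 -0.0954  0.0797] 8.3 0.7998766505671732 [ 0.173  -0.2273 -0.0479]
```

View pics/w4.png

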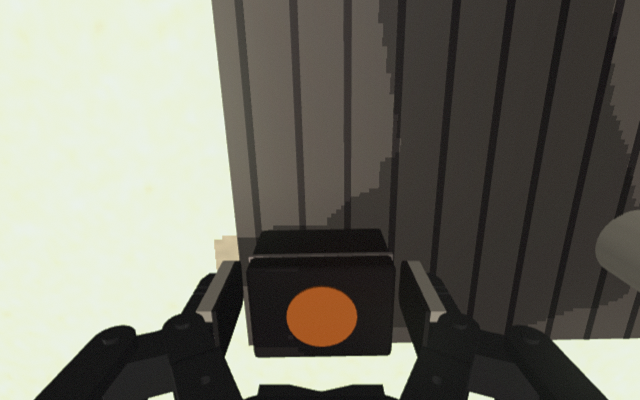

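Request:
{"op": "play_rows", "data": {"moves": [[[0, 0, -10, 0, 0, 0, 68], [0, 0, -35, 0, 0, 0, 68], [8, 18, -40, 0, 0, 0, 68], [14, 33, -36, 0, 0, 0, 68], [16, 37, 0, 0, 0, 0, 68], [16, 37, 0, 0, 0, 0, 68], [16, 37, 0, 0, 0, 0, 68], [16, 37, 0, 0, 0, 0, 68], [16, 37, 0, 0, 0, 0, 68], [16, 37, 0, 0, 0, 0, 68]]]}}

```text
clock: 9.35
ee_pos: [0.5692, 0.1778, 0.2012]
orientation: [-0.004, 1.0, 0.0, 0.001]
wrist_force: [0.5, -0.2, 0.5]
width: 0.799
```

Request:
{"op": "play_rows", "data": {"moves": [[[16, 37, 0, 0, 0, 0, 68], [14, 36, 0, 0, 0, 0, 68], [10, 27, 10, 0, 0, 0, 68], [6, 16, 20, 0, 0, 0, 68], [0, 0, 30, 0, 0, 0, 68], [0, 0, 25, 0, 0, 0, 68], [0, 0, 15, 0, 0, 0, 68], [0, 0, 8, 0, 0, 0, 68], [0, 0, 0, 0, 0, 0, 68], [0, 0, 0, 0, 0, 0, 30]]]}}

```text
clock: 10.35
ee_pos: [0.5234, 0.2924, 0.0933]
orientation: [-0.004, 1.0, 0.001, 0.001]
wrist_force: [0.5, 0.2, -0.1]
width: 0.643
```

Request:
{"op": "play_rows", "data": {"moves": [[[0, 0, 0, 0, 0, 0, 30], [0, 0, 0, 0, 0, 0, 30], [0, 0, 0, 0, 0, 0, 30], [0, 0, 0, 0, 0, 0, 30], [0, 0, 0, 0, 0, 0, 30], [0, 0, -2, 0, 0, 0, 30], [0, 0, -5, 0, 0, 0, 30], [0, 0, -10, 0, 0, 0, 30], [0, 0, -15, 0, 0, 0, 30], [0, 0, -20, 0, 0, 0, 30]]]}}

```text
clock: 11.35
ee_pos: [0.5225, 0.2918, 0.1452]
orientation: [-0.004, 1.0, -0.0, -0.0]
wrist_force: [-0.2, 0.2, -1.2]
width: 0.431
```

```bash
python3 - <<'E'
from h import *
st,p,d,K,P=snap("wrist","w5"); print(st["ee_pos"],st["clock"],st["width"],st["wrist_force"])
E
```

```text
[0.5225 0.2918 0.1452] 11.35 0.4311998159555369 [-0.2379  0.1688 -1.1961]
```

View pics/w5.png

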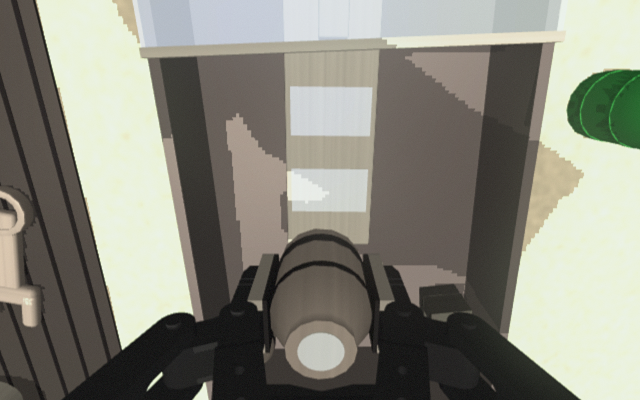

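Request:
{"op": "play_rows", "data": {"moves": [[[0, 0, -20, 0, 0, 0, 30], [-5, -14, -20, 0, 0, 0, 30], [-9, -28, -16, 0, 0, 0, 30], [-11, -34, 0, 0, 0, 0, 30], [-11, -34, 0, 0, 0, 0, 30], [-11, -34, 0, 0, 0, 0, 30], [-11, -34, 0, 0, 0, 0, 30], [-11, -34, 0, 0, 0, 0, 30], [-11, -34, 0, 0, 0, 0, 30], [-11, -34, 0, 0, 0, 0, 30]]]}}

```text
clock: 12.4
ee_pos: [0.6165, 0.0112, 0.2011]
orientation: [-0.004, 1.0, 0.0, 0.0]
wrist_force: [-0.1, 0.2, -1.4]
width: 0.43
```

Request:
{"op": "play_rows", "data": {"moves": [[[-10, -27, 0, 0, 0, 0, 30], [-7, -18, 0, 0, 0, 0, 30], [-4, -11, 10, 0, 0, 0, 30], [0, 0, 30, 0, 0, 0, 30], [0, 0, 35, 0, 0, 0, 30], [0, 0, 25, 0, 0, 0, 30], [0, 0, 12, 0, 0, 0, 30], [0, 0, 5, 0, 0, 0, 30], [0, 0, 2, 0, 0, 0, 30], [0, 0, 2, 0, 0, 0, 30]]]}}

```text
clock: 13.4
ee_pos: [0.6385, -0.0427, 0.0806]
orientation: [-0.004, 1.0, 0.0, 0.001]
wrist_force: [-4.8, 0.3, 17.4]
width: 0.434
```

Request:
{"op": "play_rows", "data": {"moves": [[[0, 0, 0, 0, 0, 0, 30], [0, 0, 0, 0, 0, 0, 30], [0, 0, 0, 0, 0, 0, 42], [0, 0, 0, 0, 0, 0, 55], [0, 0, 0, 0, 0, 0, 60], [0, 0, 0, 0, 0, 0, 60], [0, 0, -10, 0, 0, 0, 60], [0, 0, -35, 0, 0, 0, 60], [8, 16, -40, 0, 0, 0, 60], [8, 30, -36, 0, 0, 0, 60]]]}}

```text
clock: 14.4
ee_pos: [0.6214, 0.0003, 0.2021]
orientation: [-0.002, 1.0, -0.001, 0.0]
wrist_force: [0.6, 0.3, 0.4]
width: 0.708
```

```bash
python3 - <<'E'
from h import *
st,p,d,K,P=snap("top","t2"); print(st["ee_pos"],st["clock"],st["width"],st["wrist_force"])
q=np.clip(p.astype(float)*1.6,0,255).astype(np.uint8)
crop(q,180,390,100,245,3,"pics/c6.png")
E
```

```text
[0.6214 0.0003 0.2021] 14.4 0.7081849874674485 [0.6161 0.2901 0.4429]
```

View pics/c6.png

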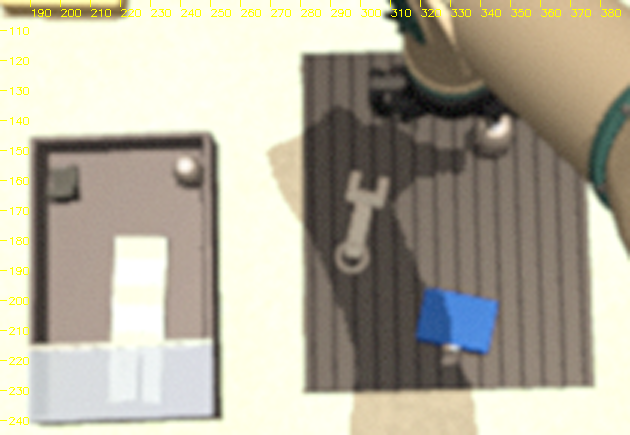

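Request:
{"op": "play_rows", "data": {"moves": [[[10, 18, 0, 0, 0, 0, 64], [16, 32, 0, 0, 0, 0, 64], [17, 32, 0, 0, 0, 0, 64], [17, 32, 0, 0, 0, 0, 64], [17, 32, 0, 0, 0, 0, 64], [17, 32, 0, 0, 0, 0, 64], [17, 32, 0, 0, 0, 0, 64], [17, 32, 0, 0, 0, 0, 64], [17, 32, 0, 0, 0, 0, 64], [12, 21, 0, 0, 0, 0, 64]]]}}

```text
clock: 15.45
ee_pos: [0.4601, 0.2996, 0.2012]
orientation: [-0.006, 1.0, 0.001, 0.0]
wrist_force: [-0.6, 0.6, 0.1]
width: 0.749
```

Request:
{"op": "play_rows", "data": {"moves": [[[0, 0, 0, 0, 0, 0, 64], [0, 0, 20, 0, 0, 0, 64], [0, 0, 25, 0, 0, 0, 64], [0, 0, 20, 0, 0, 0, 64], [0, 0, 15, 0, 0, 0, 64], [0, 0, 10, 0, 0, 0, 64], [0, 0, 5, 0, 0, 0, 64], [0, 0, 0, 0, 0, 0, 64], [0, 0, 0, 0, 0, 0, 64], [0, 0, 0, 0, 0, 0, 64]]]}}

```text
clock: 16.45
ee_pos: [0.4622, 0.2968, 0.1061]
orientation: [-0.004, 1.0, 0.0, 0.001]
wrist_force: [-0.1, -0.0, 0.3]
width: 0.747
```

```bash
python3 - <<'E'
from h import *
st,p,d,K,P=snap("wrist","w6"); print(st["ee_pos"],st["clock"],st["width"],st["wrist_force"],R.from_quat(st["orientation"]).as_matrix()[:,0])
E
```

```text
[0.4622 0.2968 0.1061] 16.45 0.7474269702528112 [-0.0596 -0.002   0.3384] [-1.     -0.008  -0.0012]
```

View pics/w6.png

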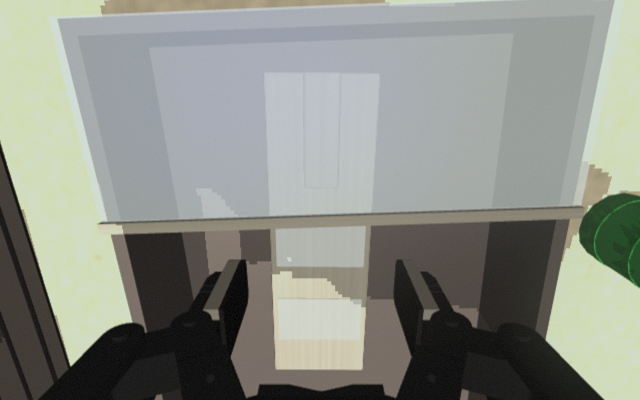

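Request:
{"op": "play_rows", "data": {"moves": [[[0, 0, 10, 0, 0, 0, 64], [0, 0, 9, 0, 0, 0, 64], [0, 0, 6, 0, 0, 0, 64], [0, 0, 4, 0, 0, 0, 64], [0, 0, 0, 0, 0, 0, 64], [0, 0, 0, 0, 0, 0, 44], [0, 0, 0, 0, 0, 0, 44], [0, 0, 0, 0, 0, 0, 44], [0, 0, 0, 0, 0, 0, 44], [0, 0, 0, 0, 0, 0, 44]]], "grip_force": 40}}

```text
clock: 17.5
ee_pos: [0.4618, 0.2966, 0.0766]
orientation: [-0.004, 1.0, 0.0, 0.0]
wrist_force: [-0.6, 0.6, 0.8]
width: 0.57
```

```bash
python3 - <<'E'
from h import *
st,p,d,K,P=snap("wrist","w7"); print(st["ee_pos"],st["clock"],st["width"],st["wrist_force"],st["torque"])
E
```

```text
[0.4618 0.2966 0.0766] 17.5 0.5697290340589546 [-0.6295  0.6299  0.7809] [-0.0379  0.1548 -0.031 ]
```

View pics/w7.png

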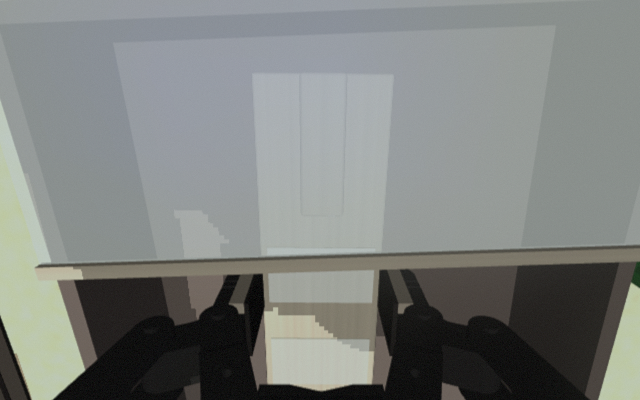

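Request:
{"op": "play_rows", "data": {"moves": [[[0, 0, -1, 0, 0, 0, 44], [-4, 0, 0, 0, 0, 0, 44], [-8, 0, 0, 0, 0, 0, 44], [-10, 0, 0, 0, 0, 0, 44], [-10, 0, 0, 0, 0, 0, 44], [-10, 0, 0, 0, 0, 0, 44], [-10, 0, 0, 0, 0, 0, 44], [-8, 0, 0, 0, 0, 0, 44], [-4, 0, 0, 0, 0, 0, 44], [0, 0, 0, 0, 0, 0, 44]]]}}

```text
clock: 18.55
ee_pos: [0.5264, 0.2968, 0.0773]
orientation: [-0.004, 1.0, 0.0, 0.0]
wrist_force: [-1.0, 0.1, -2.2]
width: 0.573
```

```bash
python3 - <<'E'
from h import *
st,p,d,K,P=snap("wrist","w8"); print(st["ee_pos"],st["clock"],st["width"],st["wrist_force"],st["torque"])
E
```

```text
[0.5264 0.2968 0.0773] 18.55 0.5725092601834577 [-1.039   0.099  -2.1739] [-0.0131 -0.048   0.0158]
```

View pics/w8.png

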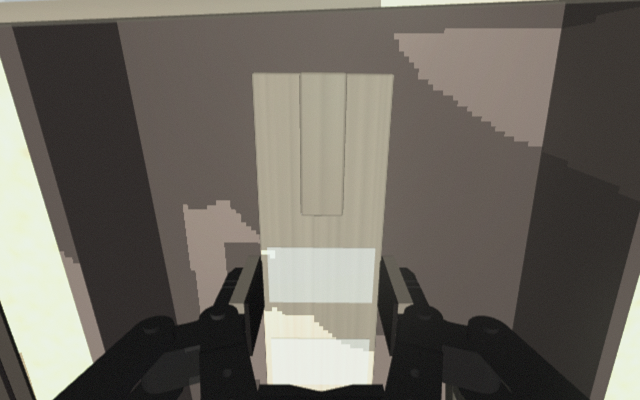

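```bash
python3 - <<'E'
from h import *
q=(R.from_euler("z",180.5,degrees=True)*R.from_euler("x",180,degrees=True)).as_quat()
st=dict(ee_pos=[.526,.297,.077],orientation=q,clock=0)
plan([(.526,.297,.092,180.5),(.526,.297,.20,180.5),(.545,-.05,.20,95.5),(.545,-.05,.10,95.5),(.545,-.05,.08,95.5)],[2,4,14,4,3],44,st)
E
```

```text
now [0.526 0.297 0.077] yaw -179.5 tilt 0.0 t 0

[0,0,-7,0,0,0,44],[0,0,-8,0,0,0,44],[0,0,-27,0,0,0,44],[0,0,-27,0,0,0,44],[0,0,-27,0,0,0,44],[0,0,-27,0,0,0,44],[-1,-25,0,0,0,6.1,44],[-4,-24,0,0,0,6,44],[-6,-24,0,0,0,6.1,44],[-9,-24,0,0,0,6.1,44],
[-11,-22,0,0,0,6.1,44],[-14,-20,0,0,0,6,44],[-15,-20,0,0,0,6.1,44],[-18,-17,0,0,0,6.1,44],[-19,-16,0,0,0,6,44],[-21,-13,0,0,0,6.1,44],[-22,-11,0,0,0,6.1,44],[-24,-9,0,0,0,6.1,44],[-24,-6,0,0,0,6,44],[-24,-4,0,0,0,6.1,44],
[0,0,25,0,0,0,44],[0,0,25,0,0,0,44],[0,0,25,0,0,0,44],[0,0,25,0,0,0,44],[0,0,7,0,0,0,44],[0,0,6,0,0,0,44],[0,0,7,0,0,0,44],
end [ 0.5448 -0.0498  0.08  ]
```

Request:
{"op": "play_rows", "data": {"moves": [[[0, 0, -7, 0, 0, 0, 44], [0, 0, -8, 0, 0, 0, 44], [0, 0, -27, 0, 0, 0, 44], [0, 0, -27, 0, 0, 0, 44], [0, 0, -27, 0, 0, 0, 44], [0, 0, -27, 0, 0, 0, 44], [-1, -25, 0, 0, 0, 6.1, 44], [-4, -24, 0, 0, 0, 6, 44], [-6, -24, 0, 0, 0, 6.1, 44], [-9, -24, 0, 0, 0, 6.1, 44]]]}}

```text
clock: 19.6
ee_pos: [0.5305, 0.1969, 0.2014]
orientation: [0.208, 0.978, 0.0, 0.0]
wrist_force: [1.3, 0.4, -2.4]
width: 0.569
```

Request:
{"op": "play_rows", "data": {"moves": [[[-11, -22, 0, 0, 0, 6.1, 44], [-14, -20, 0, 0, 0, 6, 44], [-15, -20, 0, 0, 0, 6.1, 44], [-18, -17, 0, 0, 0, 6.1, 44], [-19, -16, 0, 0, 0, 6, 44], [-21, -13, 0, 0, 0, 6.1, 44], [-22, -11, 0, 0, 0, 6.1, 44], [-24, -9, 0, 0, 0, 6.1, 44], [-24, -6, 0, 0, 0, 6, 44], [-24, -4, 0, 0, 0, 6.1, 44]]]}}

```text
clock: 20.6
ee_pos: [0.5442, -0.0502, 0.2013]
orientation: [0.674, 0.739, 0.0, 0.0]
wrist_force: [0.4, 0.5, -2.7]
width: 0.575
```

Request:
{"op": "play_rows", "data": {"moves": [[[0, 0, 10, 0, 0, 0, 44], [0, 0, 25, 0, 0, 0, 44], [0, 0, 25, 0, 0, 0, 44], [0, 0, 25, 0, 0, 0, 44], [0, 0, 15, 0, 0, 0, 44], [0, 0, 10, 0, 0, 0, 44], [0, 0, 5, 0, 0, 0, 44], [0, 0, 5, 0, 0, 0, 44], [0, 0, 0, 0, 0, 0, 44], [0, 0, 0, 0, 0, 0, 44]]]}}

```text
clock: 21.6
ee_pos: [0.5447, -0.0497, 0.0809]
orientation: [0.673, 0.74, 0.0, 0.0]
wrist_force: [0.7, 0.0, -2.3]
width: 0.572
```

```bash
python3 - <<'E'
from h import *
st,p,d,K,P=snap("wrist","w9"); print(st["ee_pos"],st["clock"],st["width"],st["wrist_force"],R.from_quat(st["orientation"]).as_matrix()[:,0])
E
```

```text
[ 0.5447 -0.0497  0.0809] 21.6 0.5718296227571354 [ 0.6685  0.0323 -2.319 ] [-0.0953  0.9954 -0.0001]
```

View pics/w9.png

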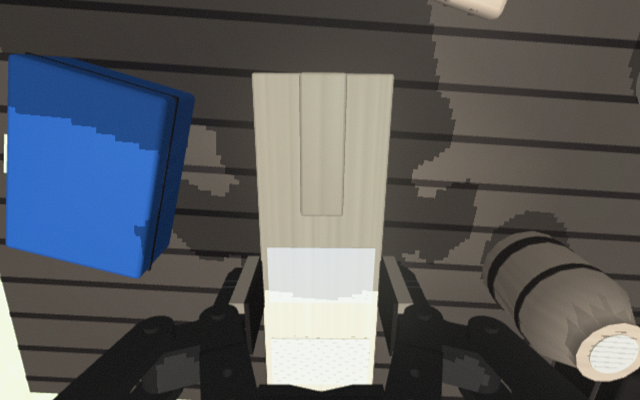

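Request:
{"op": "play_rows", "data": {"moves": [[[0, 0, 3, 0, 0, 0, 44], [0, 0, 2, 0, 0, 0, 44], [0, 0, 1, 0, 0, 0, 44], [0, 0, 1, 0, 0, 0, 44], [0, 0, 0, 0, 0, 0, 44], [0, 0, 0, 0, 0, 0, 44], [0, 0, 0, 0, 0, 0, 58], [0, 0, 0, 0, 0, 0, 62], [0, 0, 0, 0, 0, 0, 62], [0, 0, 0, 0, 0, 0, 62]]]}}

```text
clock: 22.65
ee_pos: [0.5445, -0.0498, 0.0734]
orientation: [0.673, 0.74, 0.0, 0.0]
wrist_force: [1.1, 0.6, -0.3]
width: 0.722
```

Request:
{"op": "play_rows", "data": {"moves": [[[0, 0, -5, 0, 0, 0, 62], [0, 0, -15, 0, 0, 0, 62], [0, 0, -25, 0, 0, 0, 62], [10, 0, -20, 0, 0, 0, 62], [20, 0, 0, 0, 0, 0, 50], [20, 0, 0, 0, 0, 0, 45], [13, 0, 0, 0, 0, 0, 45], [0, 0, 0, 0, 0, 0, 45], [0, 0, 0, 0, 0, 0, 45], [0, 0, 0, 0, 0, 0, 45]]]}}

```text
clock: 23.65
ee_pos: [0.5384, 0.0115, 0.1382]
orientation: [0.673, 0.739, -0.001, 0.0]
wrist_force: [-0.2, -0.1, -0.2]
width: 0.529
```

```bash
python3 - <<'E'
from h import *
st,p,d,K,P=snap("wrist","w10"); print(st["ee_pos"],st["clock"],st["width"],st["wrist_force"])
crop(p,220,420,100,400,2,"pics/c7.png",20)
E
```

```text
[0.5384 0.0115 0.1382] 23.65 0.5285630237265421 [-0.212  -0.1016 -0.1664]
```

View pics/w10.png

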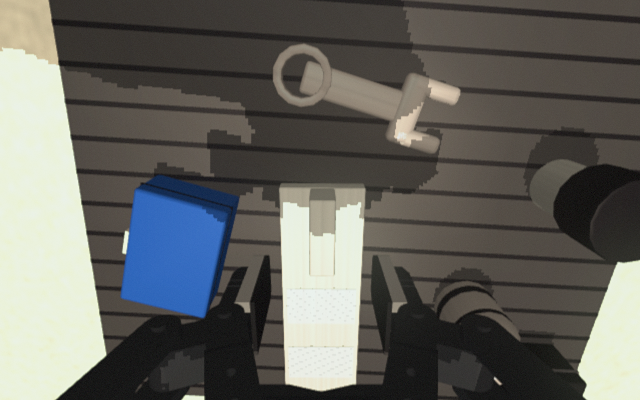

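```bash
python3 - <<'E'
from h import *
q=np.load("pics/w10.npz"); crop(q["p"],265,380,170,300,5,"pics/c8.png",10)
E
```

```text
(no output)
```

View pics/c8.png

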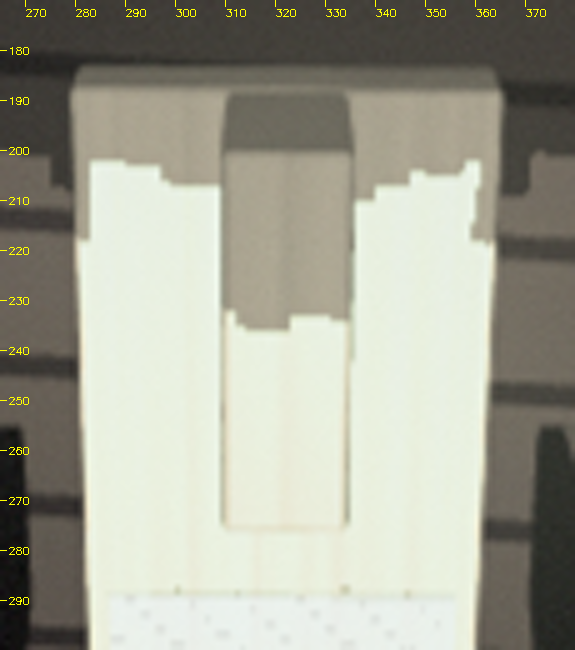

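```bash
python3 - <<'E'
from h import *
q=np.load("pics/w10.npz");K,P=q["K"],q["P"]
T=np.eye(4)
from rig import bot
E=P@np.linalg.inv(bot.get_calibration("wrist")["hand_eye"])
def L(n,z,*a):
    for u,v in a:
        w=rayz(K,P,u,v,z); t=E[:3,:3].T@(w-E[:3,3]); print(n,w.round(4),"tool mm",(t*1000).round(1))
L("rib top back",.034,(309,200.5),(334,200.5)); L("rib front",.034,(308.5,275),(332.5,275))
L("plate tail",.012,(279.5,187.5),(364,187.5)); L("plate @290",.012,(282.5,290),(360,290))
E
```

```text
rib top back [0.5295 0.033  0.034 ] tool mm [ 22.3  -6.8 104.2]
rib top back [0.5423 0.0343 0.034 ] tool mm [ 22.3   6.1 104.2]
rib front [ 0.5329 -0.0105  0.034 ] tool mm [-21.4  -7.5 104.2]
rib front [ 0.5461 -0.0093  0.034 ] tool mm [-21.3   5.8 104.2]
plate tail [0.512  0.0315 0.012 ] tool mm [ 22.5 -24.3 126.2]
plate tail [0.5601 0.0361 0.012 ] tool mm [ 22.6  24.  126.2]
plate @290 [ 0.5178 -0.0362  0.012 ] tool mm [-45.4 -24.9 126.3]
plate @290 [ 0.5666 -0.0315  0.012 ] tool mm [-45.4  24.2 126.2]
```

Request:
{"op": "play_rows", "data": {"moves": [[[0, 0, -25, 0, 0, 0, 85], [-10, 0, -30, 0, 0, 0, 85], [-30, -4, -30, 0, 0, 0, 85], [-38, -5, -27, 0, 0, 0, 85], [-38, -5, 0, 0, 0, 0, 85], [-38, -5, 0, 0, 0, 0, 85], [-38, -5, 0, 0, 0, 0, 85], [-38, -5, 0, 0, 0, 0, 85], [-18, -3, 0, 0, 0, 0, 85], [0, 0, 0, 0, 0, 0, 85]]]}}

```text
clock: 24.7
ee_pos: [0.5285, -0.2421, 0.2499]
orientation: [0.675, 0.737, -0.001, 0.0]
wrist_force: [-0.7, 0.1, -0.2]
width: 0.992
```

```bash
python3 - <<'E'
from h import *
snap("top","t3")
st,p,d,K,P=snap("wrist","w11"); print(st["ee_pos"],st["clock"],st["joint_velocities"])
st,p,d,K,P=snap("wrist","w12"); print(st["ee_pos"],st["clock"],st["joint_velocities"])
E
```

```text
[ 0.5292 -0.2391  0.25  ] 24.75 [-0.0446 -0.0093 -0.0435  0.021  -0.0149 -0.0021 -0.0068]
[ 0.5297 -0.2371  0.2501] 24.8 [-0.0312 -0.0065 -0.0232  0.0095 -0.0022 -0.0026  0.0006]
```

View pics/w12.png

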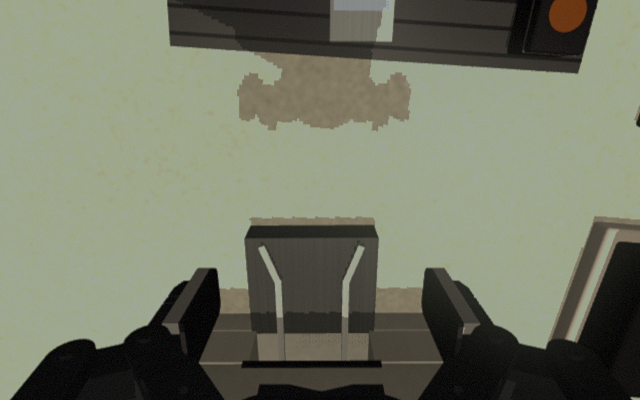

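View pics/t3.png

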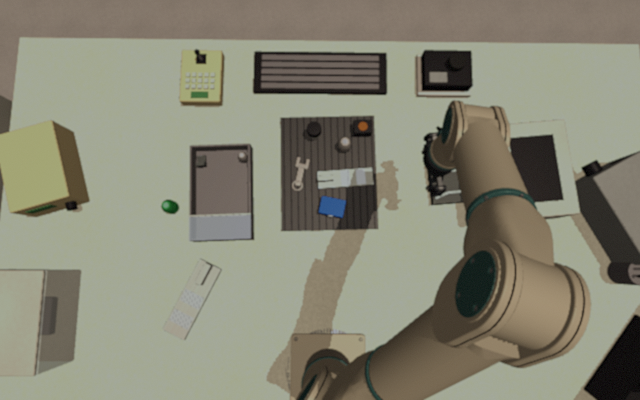

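```bash
python3 - <<'E'
from h import *
q=np.load("pics/w12.npz"); p=np.clip(q["p"].astype(float)*1.8,0,255).astype(np.uint8); crop(p,235,390,215,375,5,"pics/c9.png",10)
E
```

```text
(no output)
```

View pics/c9.png

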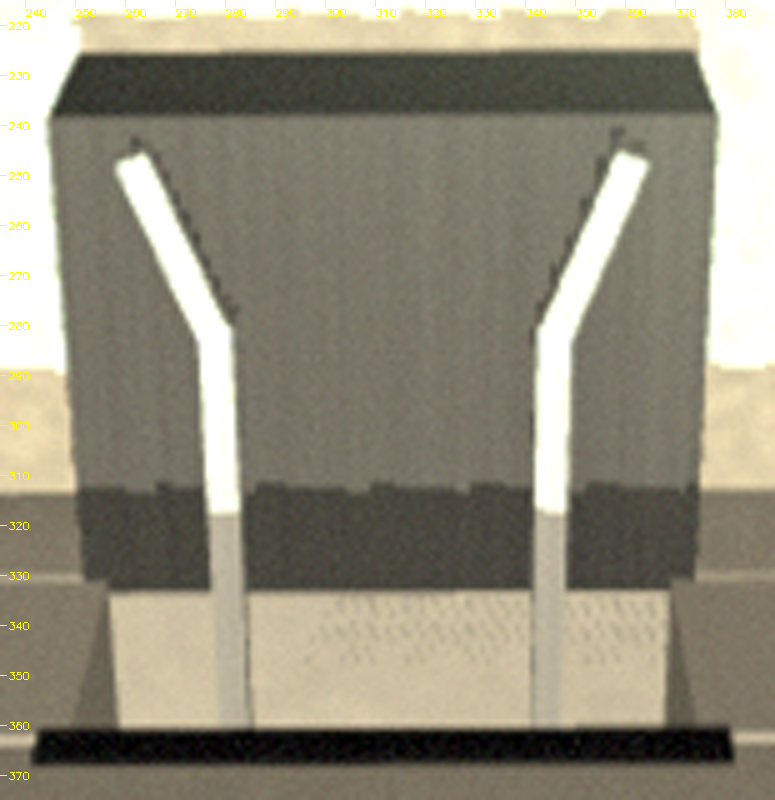

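```bash
python3 - <<'E'
from h import *
q=np.load("pics/w12.npz");K,P=q["K"],q["P"]
from rig import bot
E=P@np.linalg.inv(bot.get_calibration("wrist")["hand_eye"])
print(E[:3,3],E[:3,0])
def L(n,z,*a):
    for u,v in a:
        w=rayz(K,P,u,v,z); t=E[:3,:3].T@(w-E[:3,3]); print(n,(u,v),w.round(4),"tool mm",(t*1000).round(1))
L("bed front",.03,(245.5,238),(378.5,238)); L("bed back",.03,(257,333),(368.5,333))
L("bed sides@300",.03,(249,300),(375,300))
L("bed bottom front",.0,(250,225.5),(374,225.5))
L("rail L in",.035,(281.5,283),(283.5,317),(285,358)); L("rail R in",.035,(343,283),(342,317),(341.3,358))
L("rail L out",.035,(274.5,283),(276.5,317),(279,358)); L("rail R out",.035,(350,283),(348.5,317),(347,358))
L("front face bottom",0,(240,313),(385,313))
L("front top",.12,(242,361),(381,361),(242,367.5),(381,367.5))
st=bot.state();print(st["ee_pos"],st["orientation"])
E
```

```text
[ 0.5297 -0.2371  0.2501] [-0.0938  0.9956  0.0009]
bed front (245.5, 238) [ 0.4673 -0.2965  0.03  ] tool mm [-53.5 -67.6 220.1]
bed front (378.5, 238) [ 0.5849 -0.2853  0.03  ] tool mm [-53.4  50.6 220. ]
bed back (257, 333) [ 0.4813 -0.3979  0.03  ] tool mm [-155.8  -63.2  220. ]
bed back (368.5, 333) [ 0.5901 -0.3875  0.03  ] tool mm [-155.6   46.1  219.9]
bed sides@300 (249, 300) [ 0.4724 -0.3607  0.03  ] tool mm [-117.9  -68.6  220. ]
bed sides@300 (375, 300) [ 0.591  -0.3494  0.03  ] tool mm [-117.8   50.6  220. ]
bed bottom front (250, 225.5) [ 0.4657 -0.2974  0.    ] tool mm [-54.3 -69.3 250.1]
bed bottom front (374, 225.5) [ 0.5852 -0.2861  0.    ] tool mm [-54.2  50.8 250. ]
rail L in (281.5, 283) [ 0.5022 -0.3361  0.035 ] tool mm [-96.2 -36.6 215. ]
rail L in (283.5, 317) [ 0.5063 -0.3729  0.035 ] tool mm [-133.2  -36.   215. ]
rail L in (285, 358) [ 0.5107 -0.4211  0.035 ] tool mm [-181.6  -36.1  214.9]
rail R in (343, 283) [ 0.5581 -0.3308  0.035 ] tool mm [-96.2  19.6 215. ]
rail R in (342, 317) [ 0.5614 -0.3677  0.035 ] tool mm [-133.2   19.4  215. ]
rail R in (341.3, 
[... 380 characters left out ...]
 R out (348.5, 317) [ 0.5676 -0.3671  0.035 ] tool mm [-133.2   25.6  215. ]
rail R out (347, 358) [ 0.5719 -0.4152  0.035 ] tool mm [-181.5   25.3  214.9]
front face bottom (240, 313) [ 0.4583 -0.3991  0.    ] tool mm [-154.8  -86.2  250. ]
front face bottom (385, 313) [ 0.6111 -0.3845  0.    ] tool mm [-154.6   67.3  249.9]
front top (242, 361) [ 0.4842 -0.347   0.12  ] tool mm [-105.3  -55.6  130. ]
front top (381, 361) [ 0.5806 -0.3377  0.12  ] tool mm [-105.1   41.3  130. ]
front top (242, 367.5) [ 0.4843 -0.3527  0.12  ] tool mm [-111.  -56.  130.]
front top (381, 367.5) [ 0.5815 -0.3434  0.12  ] tool mm [-110.8   41.6  130. ]
[ 0.53   -0.236   0.2502] [ 0.6724  0.7402  0.0004 -0.0005]
```

Request:
{"op": "play_rows", "data": {"moves": [[[10, 0, 0, 0, 0, 0, 45], [30, 4, 0, 0, 0, 0, 45], [38, 5, 0, 0, 0, 0, 45], [38, 5, 0, 0, 0, 0, 45], [38, 5, 0, 0, 0, 0, 45], [38, 5, 0, 0, 0, 0, 45], [38, 5, 0, 0, 0, 0, 45], [18, 3, 20, 0, 0, 0, 45], [0, 0, 30, 0, 0, 0, 45], [0, 0, 30, 0, 0, 0, 45]]]}}

```text
clock: 25.85
ee_pos: [0.538, 0.0165, 0.1703]
orientation: [0.671, 0.742, 0.001, 0.0]
wrist_force: [0.0, -0.9, -0.1]
width: 0.527
```

Request:
{"op": "play_rows", "data": {"moves": [[[0, 0, 25, 0, 0, 0, 45], [0, 0, 20, 0, 0, 0, 45], [0, 0, 15, 0, 0, 0, 45], [0, 0, 10, 0, 0, 0, 45], [0, 0, 5, 0, 0, 0, 45], [0, 0, 0, 0, 0, 0, 45], [0, 0, 0, 0, 0, 0, 45], [0, 0, 0, 0, 0, 0, 45], [0, 0, 0, 0, 0, 0, 45], [0, 0, 0, 0, 0, 0, 45]]]}}

```text
clock: 26.85
ee_pos: [0.5386, 0.0129, 0.0958]
orientation: [0.673, 0.74, 0.0, 0.0]
wrist_force: [-0.3, -0.6, 0.2]
width: 0.528
```

```bash
python3 - <<'E'
from h import *
st,p,d,K,P=snap("wrist","w13"); print(st["ee_pos"],st["clock"],st["width"],st["wrist_force"])
E
```

```text
[0.5386 0.0129 0.0958] 26.85 0.5279341124853011 [-0.3479 -0.587   0.1718]
```

View pics/w13.png

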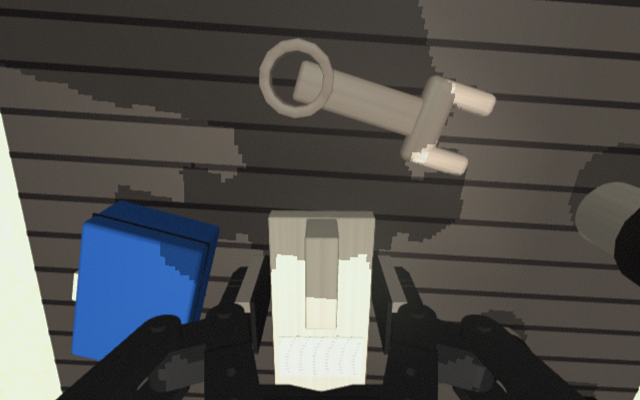

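Request:
{"op": "play_rows", "data": {"moves": [[[0, 0, 4, 0, 0, 0, 45], [0, 0, 4, 0, 0, 0, 45], [0, 0, 0, 0, 0, 0, 45], [0, 0, 0, 0, 0, 0, 25], [0, 0, 0, 0, 0, 0, 5], [0, 0, 0, 0, 0, 0, 5], [0, 0, 0, 0, 0, 0, 5], [0, 0, 0, 0, 0, 0, 5], [0, 0, 0, 0, 0, 0, 5], [0, 0, 0, 0, 0, 0, 5]]], "grip_force": 100}}

```text
clock: 27.9
ee_pos: [0.5383, 0.013, 0.0876]
orientation: [0.673, 0.74, 0.0, 0.0]
wrist_force: [-1.6, 0.2, 6.1]
width: 0.135
```

Request:
{"op": "play_rows", "data": {"moves": [[[0, 0, -2, 0, 0, 0, 5], [0, 0, -5, 0, 0, 0, 5], [0, 0, -13, 0, 0, 0, 5], [0, 0, -20, 0, 0, 0, 5], [0, 0, -20, 0, 0, 0, 5], [0, 0, -20, 0, 0, 0, 5], [0, 0, -10, 0, 0, 0, 5], [0, 0, 0, 0, 0, 0, 5], [0, 0, 0, 0, 0, 0, 5], [0, 0, 0, 0, 0, 0, 5]]]}}

```text
clock: 28.9
ee_pos: [0.5377, 0.0128, 0.1765]
orientation: [0.673, 0.74, -0.001, -0.001]
wrist_force: [-0.1, 0.2, -2.8]
width: 0.137
```

```bash
python3 - <<'E'
from h import *
snap("scene","s2")
st,p,d,K,P=snap("wrist","w14"); print(st["ee_pos"],st["clock"],st["width"],st["wrist_force"],st["torque"])
crop(np.load("pics/s2.npz")["p"],180,380,130,300,3,"pics/c10.png",20)
crop(p,225,415,220,400,4,"pics/c11.png",10)
E
```

```text
[0.5378 0.0129 0.1764] 28.95 0.13829623908886413 [ 0.3917  0.1273 -2.0769] [ 0.0879  0.0331 -0.0569]
```

View pics/c10.png

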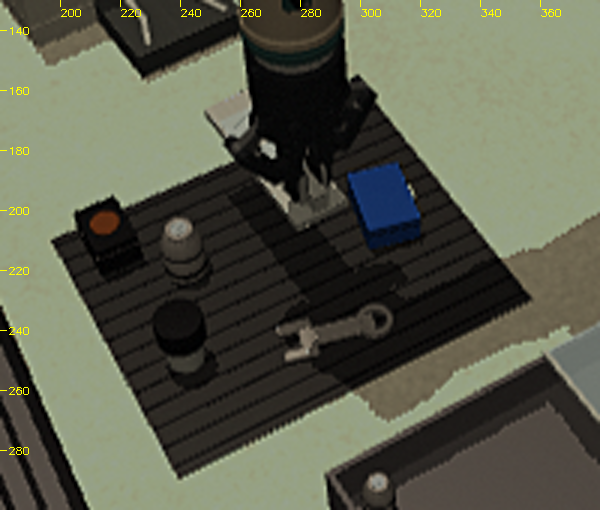

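View pics/c11.png

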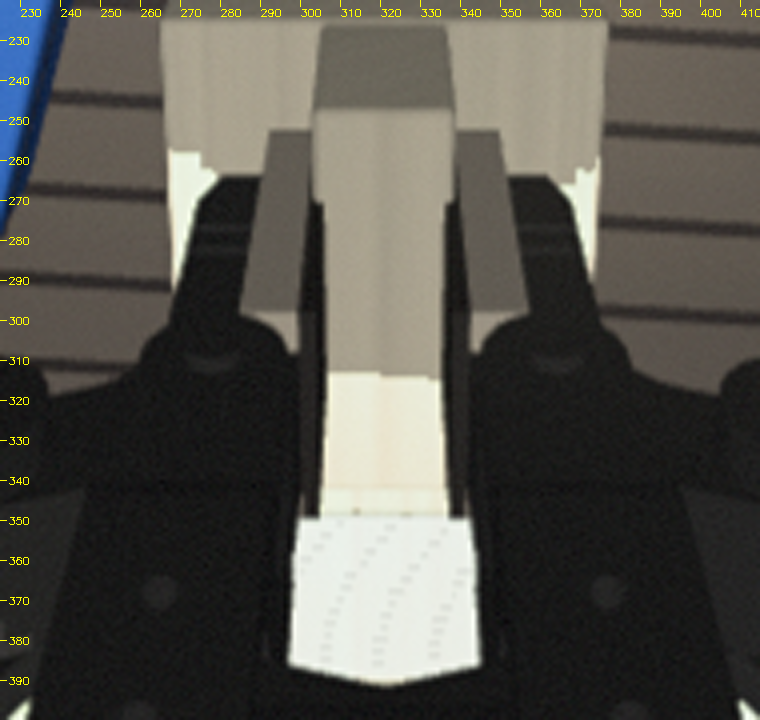

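```bash
python3 - <<'E'
from h import *
q=np.load("pics/w14.npz");K,P=q["K"],q["P"]
from rig import bot
E=P@np.linalg.inv(bot.get_calibration("wrist")["hand_eye"])
def L(n,zt,*a):
    for u,v in a:
        w=rayz(K,P,u,v,E[2,3]-zt); t=E[:3,:3].T@(w-E[:3,3]); print(n,(u,v),"tool mm",(t*1000).round(1))
L("rib back",.0536,(303.5,247),(338.5,247)); L("rib front",.0536,(307,341),(336.5,341))
crop(q["p"],250,390,190,290,5,"pics/c12.png",10)
E
```

```text
rib back (303.5, 247) tool mm [21.2 -7.3 53.6]
rib back (338.5, 247) tool mm [21.2  6.1 53.6]
rib front (307, 341) tool mm [-22.6  -6.5  53.6]
rib front (336.5, 341) tool mm [-22.6   5.9  53.6]
```

View pics/c12.png

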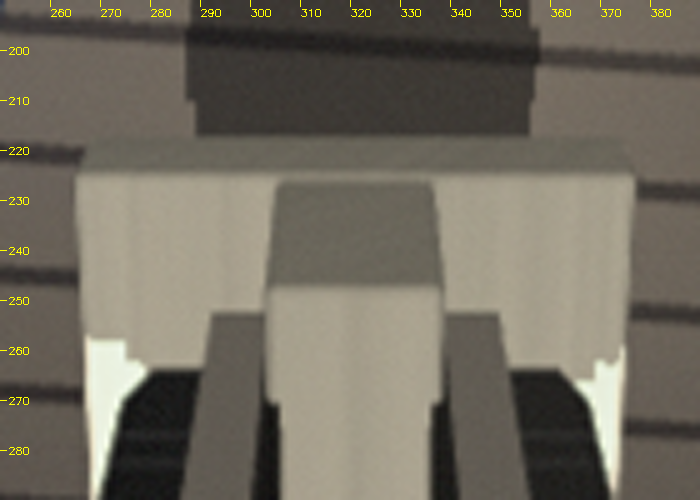

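Request:
{"op": "play_rows", "data": {"moves": [[[-10, -3, 0, 0, 0, 0, 5], [-20, -5, 0, 0, 0, 0, 5], [-25, -6, 0, 0, 0, 0, 5], [-25, -6, 0, 0, 0, 0, 5], [-25, -6, 0, 0, 0, 0, 5], [-25, -6, 0, 0, 0, 0, 5], [-15, -5, 0, 0, 0, 0, 5], [-7, -2, 0, 0, 0, 0, 5], [0, 0, 0, 0, 0, 0, 5], [0, 0, 0, 0, 0, 0, 5]]]}}

```text
clock: 30.0
ee_pos: [0.5141, -0.1413, 0.1773]
orientation: [0.672, 0.74, 0.0, -0.0]
wrist_force: [0.2, 0.5, -1.8]
width: 0.139
```

Request:
{"op": "play_rows", "data": {"moves": [[[0, 0, 15, 0, 0, 0, 5], [0, 0, 20, 0, 0, 0, 5], [0, 0, 12, 0, 0, 0, 5], [0, 0, 5, 0, 0, 0, 5], [0, 0, 0, 0, 0, 0, 5], [0, 0, 0, 0, 0, 0, 5], [0, 0, 0, 0, 0, 0, 5], [0, 0, 0, 0, 0, 0, 5], [0, 0, 0, 0, 0, 0, 5], [0, 0, 0, 0, 0, 0, 5]]]}}

```text
clock: 31.0
ee_pos: [0.5141, -0.1422, 0.1256]
orientation: [0.673, 0.74, 0.0, 0.0]
wrist_force: [-0.8, 0.1, -2.4]
width: 0.141
```

```bash
python3 - <<'E'
from h import *
st,p,d,K,P=snap("scene","s3")
crop(p,140,330,80,210,4,"pics/c14.png",10)
st,p,d,K,P=snap("wrist","w15"); print(st["ee_pos"],st["clock"],st["width"],R.from_quat(st["orientation"]).as_matrix())
O=np.array([.5358,-.392]);n=np.array([-.0941,.9956]);m=np.array([.9956,.0941]); v=st["ee_pos"][:2]-O; print("along,lat mm",v@n*1e3,v@m*1e3)
E
```

```text
[ 0.5141 -0.1422  0.1255] 31.05 0.14096029199043952 [[-0.0951  0.9955  0.0003]
 [ 0.9955  0.0951 -0.0001]
 [-0.0001  0.0003 -1.    ]]
along,lat mm 250.7749217698404 1.8701664081002685
```

View pics/c14.png

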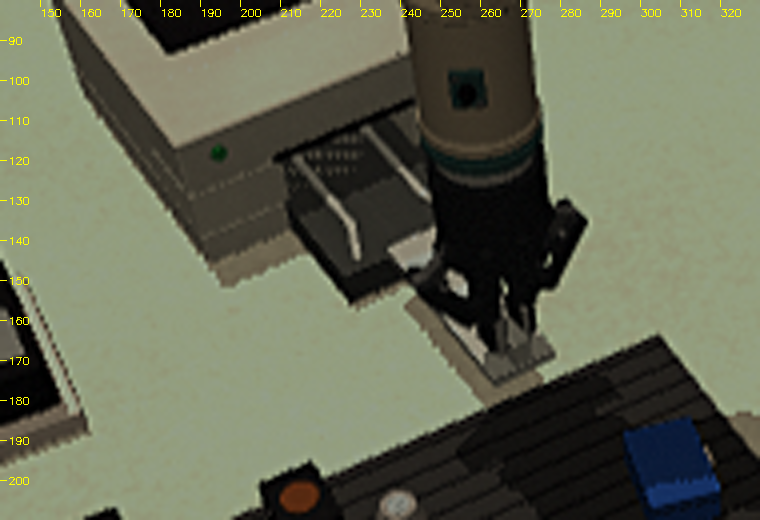

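View pics/w15.png

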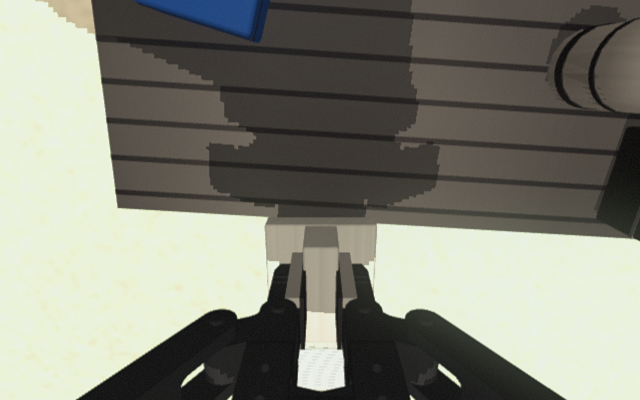

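Request:
{"op": "play_rows", "data": {"moves": [[[0, -1.5, 4, 0, 0, 0, 5], [0, 0, 3, 0, 0, 0, 5], [0, 0, 0, 0, 0, 0, 5], [-5, 0, 0, 0, 0, 0, 5], [-10, 0, 0, 0, 0, 0, 5], [-10, 0, 0, 0, 0, 0, 5], [-10, 0, 0, 0, 0, 0, 5], [-10, 0, 0, 0, 0, 0, 5], [-10, 0, 0, 0, 0, 0, 5], [-5, 0, 0, 0, 0, 0, 5]]]}}

```text
clock: 32.1
ee_pos: [0.5182, -0.2038, 0.1183]
orientation: [0.673, 0.739, -0.0, 0.0]
wrist_force: [0.1, -0.5, -2.2]
width: 0.14
```

```bash
cat > st.py <<'E'
from h import *
import sys
cam=sys.argv[1] if len(sys.argv)>1 else None
from rig import bot
if cam:
    st,p,d,K,P=snap(cam,sys.argv[2])
    a=[int(x) for x in sys.argv[3].split(",")]; crop(p,*a,f"pics/{sys.argv[2]}c.png",10)
st=bot.state()
O=np.array([.5358,-.392]);n=np.array([-.0941,.9956]);m=np.array([.9956,.0941]); v=st["ee_pos"][:2]-O; Rm=R.from_quat(st["orientation"]).as_matrix()
print("t",st["clock"],"along,lat,z mm",v@n*1e3,v@m*1e3,st["ee_pos"][2]*1e3,"yaw",np.degrees(np.arctan2(Rm[1,0],Rm[0,0])),"F n/m/z",st["wrist_force"][:2]@n,st["wrist_force"][:2]@m,st["wrist_force"][2],"tq",st["torque"],"w",st["width"])
E
python3 st.py scene s4 140,330,80,210,4
```

```text
t 32.15 along,lat,z mm 188.63299737365455 0.10757359310604787 118.3196700100397 yaw 95.33250129598306 F n/m/z -1.7420256433573955 -0.1852365534790306 -1.6612391724434727 tq [ 0.0583 -0.0511 -0.0124] w 0.1381813582865104
```

View pics/s4c.png

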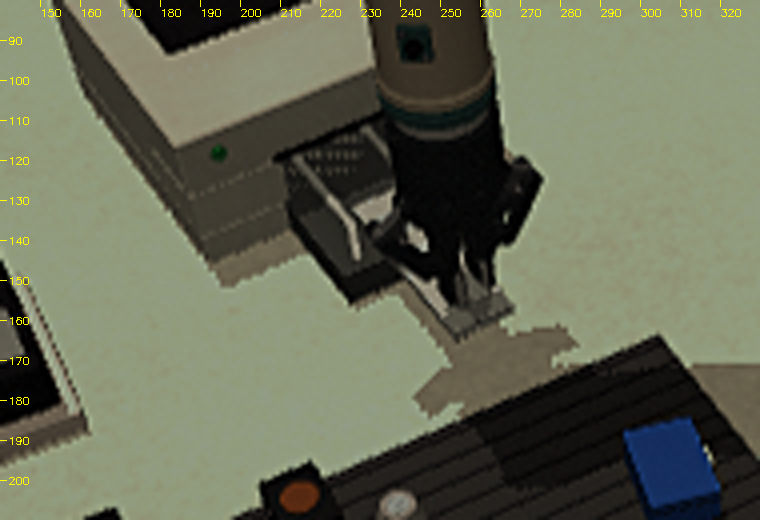

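Request:
{"op": "play_rows", "data": {"moves": [[[-5, 0, 0, 0, 0, 0, 5], [-8, 0, 0, 0, 0, 0, 5], [-8, 0, 0, 0, 0, 0, 5], [-8, 0, 0, 0, 0, 0, 5], [-8, 0, 0, 0, 0, 0, 5], [-8, 0, 0, 0, 0, 0, 5], [-8, 0, 0, 0, 0, 0, 5], [-5, 0, 0, 0, 0, 0, 5], [0, 0, 0, 0, 0, 0, 5], [0, 0, 0, 0, 0, 0, 5]]]}}

```text
clock: 33.15
ee_pos: [0.5237, -0.2594, 0.1183]
orientation: [0.673, 0.74, 0.0, -0.0]
wrist_force: [-0.1, 0.4, -2.1]
width: 0.134
```

```bash
python3 st.py wrist w16 200,440,200,400,3
```

```text
t 33.2 along,lat,z mm 133.40190379070293 0.5016108426141397 118.32670599456563 yaw 95.49493478582657 F n/m/z -0.3518523765881017 -0.6503035100615709 -2.0236844891072523 tq [ 0.1169  0.0195 -0.0619] w 0.14019920840230446
```

View pics/w16c.png

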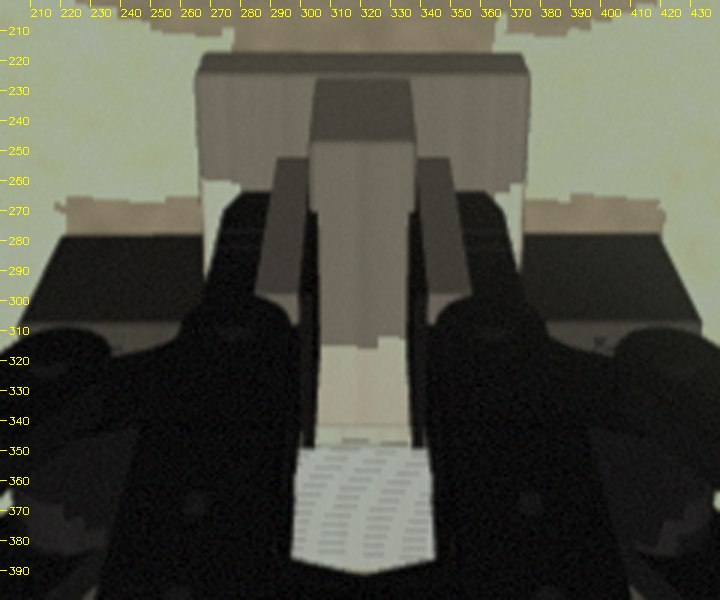

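Request:
{"op": "play_rows", "data": {"moves": [[[-5, 0, 0, 0, 0, 0, 5], [-8, 0, 0, 0, 0, 0, 5], [-8, 0, 0, 0, 0, 0, 5], [-8, 0, 0, 0, 0, 0, 5], [-8, 0, 0, 0, 0, 0, 5], [-8, 0, 0, 0, 0, 0, 5], [-8, 0, 0, 0, 0, 0, 5], [-5, 0, 0, 0, 0, 0, 5], [0, 0, 0, 0, 0, 0, 5], [0, 0, 0, 0, 0, 0, 5]]]}}

```text
clock: 34.2
ee_pos: [0.5292, -0.3172, 0.1183]
orientation: [0.673, 0.74, 0.0, -0.0]
wrist_force: [0.1, 0.3, -2.3]
width: 0.138
```

```bash
python3 st.py
```

```text
t 34.2 along,lat,z mm 75.10722761649457 0.49653675690286375 118.28020987462979 yaw 95.46657476708359 F n/m/z 0.32850636378088094 0.1433821308374456 -2.26424513503957 tq [0.0956 0.0511 0.0603] w 0.1381542123650236
```

Now lower to the bed gently and creep to the stop.

Request:
{"op": "play_rows", "data": {"moves": [[[0, 0, 1, 0, 0, 0, 5], [0, 0, 1, 0, 0, 0, 5], [0, 0, 0, 0, 0, 0, 5], [-1, 0, 0, 0, 0, 0, 5], [-1, 0, 0, 0, 0, 0, 5], [-1, 0, 0, 0, 0, 0, 5], [-1, 0, 0, 0, 0, 0, 5], [-1, 0, 0, 0, 0, 0, 5], [0, 0, 0, 0, 0, 0, 5], [0, 0, 0, 0, 0, 0, 5]]]}}

```text
clock: 35.2
ee_pos: [0.5296, -0.3213, 0.1162]
orientation: [0.672, 0.74, 0.0, -0.001]
wrist_force: [-1.2, 4.7, -1.2]
width: 0.132
```

```bash
python3 st.py
```

```text
t 35.2 along,lat,z mm 70.96889781459697 0.44459694226131324 116.20418128832044 yaw 95.49754330723748 F n/m/z 4.814839537644305 -0.7931858461078303 -1.165434149546644 tq [ 1.0009  0.2826 -0.0154] w 0.13226808265453371
```

Request:
{"op": "play_rows", "data": {"moves": [[[-0.5, 0, 0, 0, 0, 0, 5], [-0.5, 0, 0, 0, 0, 0, 5], [-0.5, 0, 0, 0, 0, 0, 5], [0, 0, 0, 0, 0, 0, 5], [0, 0, 0, 0, 0, 0, 5], [0, 0, 0, 0, 0, 0, 5], [0, 0, 0, 0, 0, 0, 5], [0, 0, 0, 0, 0, 0, 5], [0, 0, 0, 0, 0, 0, 5], [0, 0, 0, 0, 0, 0, 5]]]}}

```text
clock: 36.2
ee_pos: [0.5296, -0.3214, 0.1162]
orientation: [0.672, 0.74, 0.001, -0.002]
wrist_force: [-0.7, 7.7, -0.6]
width: 0.137
```

```bash
python3 st.py
```

```text
t 36.2 along,lat,z mm 70.85166473199789 0.4689548439824943 116.15546523850551 yaw 95.54426733369016 F n/m/z 7.758167133838758 0.006614958692778186 -0.5589835510654109 tq [ 1.5589  0.432  -0.0327] w 0.13699738051891017
```

```bash
python3 st.py wrist w17 200,440,190,390,3
```

```text
t 36.25 along,lat,z mm 70.8314420340293 0.4663585762734015 116.14920861427765 yaw 95.54033707057121 F n/m/z 7.649057145215591 -1.8948889191084506 0.3487890167749105 tq [ 1.4924  0.4059 -0.0044] w 0.1347845192108105
```

View pics/w17c.png

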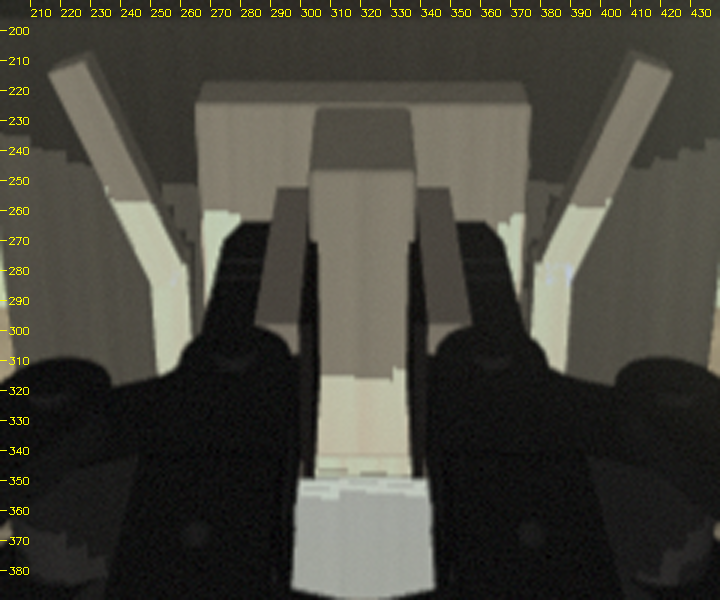

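```bash
python3 - <<'E'
from h import *
q=np.load("pics/w17.npz");K,P=q["K"],q["P"]
p=np.clip(q["p"].astype(float)*1.6,0,255).astype(np.uint8)
crop(p,170,470,150,290,2,"pics/c18.png",10)
O=np.array([.5358,-.392]);n=np.array([-.0941,.9956]);m=np.array([.9956,.0941])
def L(s,z,*a):
    for u,v in a:
        w=rayz(K,P,u,v,z)[:2]-O; print(s,(u,v),"along,lat",(w@n*1e3).round(1),(w@m*1e3).round(1))
L("bend in",.035,(263.5,279),(377.5,279)); L("tail top",.040,(266,224),(376,224)); L("tail bottom",.030,(268,217.5),(374,217.5))
L("flare tip",.035,(217,214.5),(229,207),(424,214),(411,207))
E
```

```text
bend in (263.5, 279) along,lat 61.3 -27.9
bend in (377.5, 279) along,lat 61.6 27.0
tail top (266, 224) along,lat 92.1 -24.6
tail top (376, 224) along,lat 92.3 24.0
tail bottom (268, 217.5) along,lat 91.2 -25.1
tail bottom (374, 217.5) along,lat 91.4 24.5
flare tip (217, 214.5) along,lat 94.6 -47.4
flare tip (229, 207) along,lat 98.2 -41.6
flare tip (424, 214) along,lat 95.2 46.2
flare tip (411, 207) along,lat 98.5 40.1
```

View pics/c18.png

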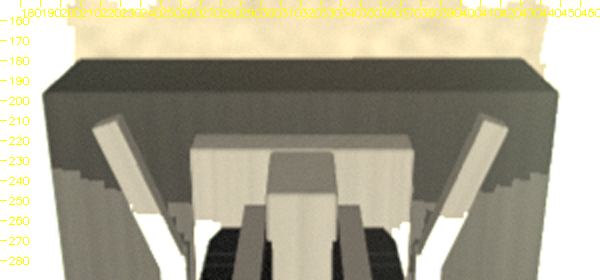

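Request:
{"op": "play_rows", "data": {"moves": [[[0, 0, 0.5, 0, 0, 0, 5], [0.5, 0, 0, 0, 0, 0, 5], [0.5, 0, 0, 0, 0, 0, 5], [0, 0, 0, 0, 0, 0, 5], [0, 0, 0, 0, 0, 0, 20], [0, 0, 0, 0, 0, 0, 35], [0, 0, 0, 0, 0, 0, 40], [0, 0, 0, 0, 0, 0, 40], [0, 0, 0, 0, 0, 0, 40], [0, 0, 0, 0, 0, 0, 40]]]}}

```text
clock: 37.25
ee_pos: [0.5299, -0.3231, 0.1159]
orientation: [0.673, 0.74, -0.0, 0.0]
wrist_force: [-0.4, -0.5, -0.9]
width: 0.471
```

```bash
python3 st.py wrist w18 200,440,190,390,3
```

```text
t 37.3 along,lat,z mm 69.23940374562928 0.5574847658537955 115.8767149492031 yaw 95.46367202451955 F n/m/z 0.7282406543163699 0.5006618012136591 -0.05619373865590162 tq [-0.0061  0.0448  0.0162] w 0.4688872773998901
```

View pics/w18c.png

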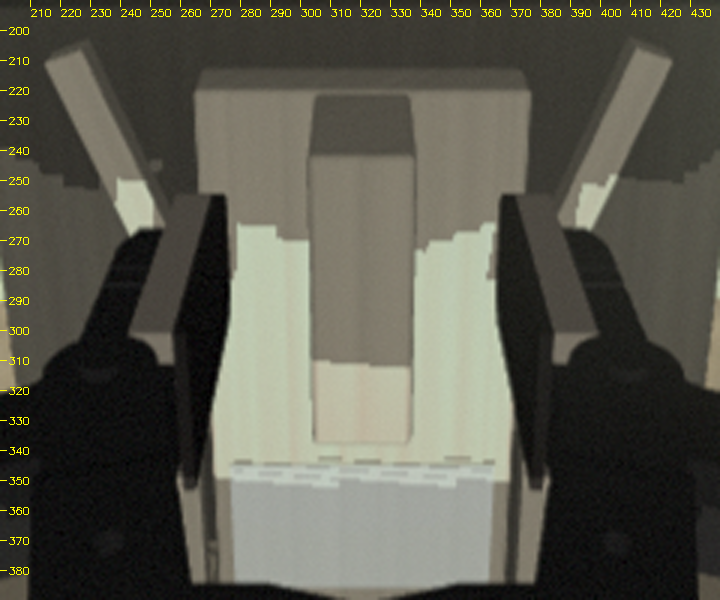

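Request:
{"op": "play_rows", "data": {"moves": [[[0, 0, -5, 0, 0, 0, 40], [0, 0, -15, 0, 0, 0, 40], [0, 0, -30, 0, 0, 0, 40], [0, 0, -35, 0, 0, 0, 60], [10, 0, -35, 0, 0, 0, 85], [25, 0, -15, 0, 0, 0, 85], [30, 0, 0, 0, 0, 0, 85], [20, 0, 0, 0, 0, 0, 85], [0, 0, 0, 0, 0, 0, 85], [0, 0, 0, 0, 0, 0, 85]]]}}

```text
clock: 38.3
ee_pos: [0.522, -0.2386, 0.2519]
orientation: [0.672, 0.74, -0.0, 0.001]
wrist_force: [0.0, -0.6, 0.2]
width: 0.994
```

```bash
python3 st.py scene s5 80,330,50,260,3; python3 st.py wrist w19 235,405,210,375,4
```

```text
t 38.35 along,lat,z mm 153.1996439245733 0.4723633806171343 251.59430751158473 yaw 95.41936840884034 F n/m/z -0.9420085067814968 -0.1234360044496133 -0.3653569705400749 tq [-0.0287 -0.0191  0.0084] w 0.9941887504379954
t 38.4 along,lat,z mm 152.8806945118233 0.3372926943704791 251.2803573564018 yaw 95.37008468605023 F n/m/z 0.4090736980419378 -0.5646900415908183 0.418280930179258 tq [-0.0093 -0.0142 -0.0417] w 0.9984698155855728
```

View pics/w19c.png

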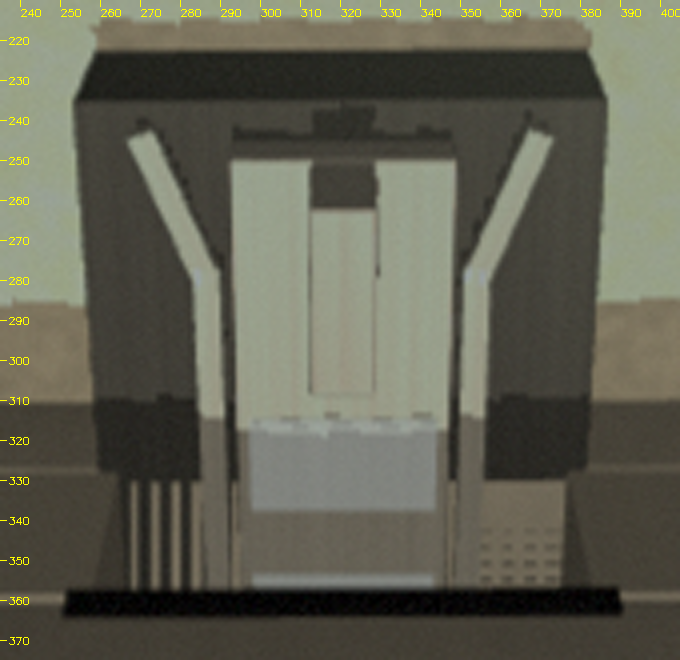

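View pics/s5c.png

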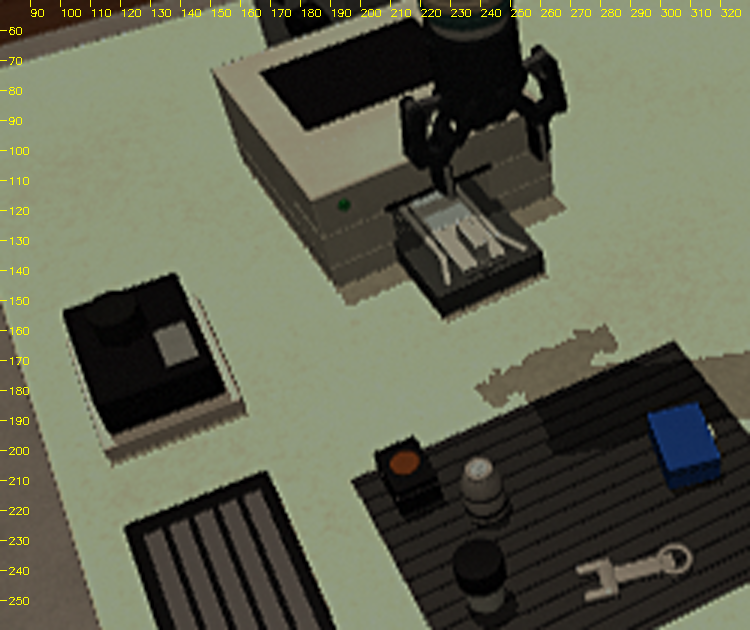

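```bash
python3 - <<'E'
from h import *
q=np.load("pics/w19.npz");K,P=q["K"],q["P"]
O=np.array([.5358,-.392]);n=np.array([-.0941,.9956]);m=np.array([.9956,.0941])
def L(s,z,*a):
    for u,v in a:
        w=rayz(K,P,u,v,z)[:2]-O; print(s,(u,v),"along,lat",(w@n*1e3).round(1),(w@m*1e3).round(1))
L("bed front",.03,(254.5,235),(384,235)); L("tail top",.04,(290.5,249.5),(347,249.5)); L("bend",.035,(287.5,277),(348.5,277.5)); L("tail bot",.03,(291,245),(346,245)); L("plate@310",.04,(293,310),(344.8,310))
L("rail in@310",.035,(289,310),(347,310)); L("facebottom",0,(240,310.5),(390,310.5))
E
```

```text
bed front (254.5, 235) along,lat 101.6 -59.1
bed front (384, 235) along,lat 101.7 56.3
tail top (290.5, 249.5) along,lat 92.4 -26.5
tail top (347, 249.5) along,lat 92.4 22.8
bend (287.5, 277) along,lat 61.9 -30.4
bend (348.5, 277.5) along,lat 61.4 25.3
tail bot (291, 245) along,lat 91.7 -26.8
tail bot (346, 245) along,lat 91.8 22.7
plate@310 (293, 310) along,lat 29.8 -25.8
plate@310 (344.8, 310) along,lat 29.9 22.3
rail in@310 (289, 310) along,lat 26.2 -30.0
rail in@310 (347, 310) along,lat 26.2 24.8
facebottom (240, 310.5) along,lat -0.2 -85.7
facebottom (390, 310.5) along,lat -0.1 73.6
```

```bash
python3 -c "
from rig import bot
print(bot.close_job())"
```

```text
the job is handed in; nothing more can be done
None
```

The job is done and handed in at about 38 s of the 72 s allowed; no verdict came back.

**What I did:** The filter case and then the objective went upright onto the mat. I gripped the holder by its long edges, drew it out from under the cover, laid it flat on the mat and let go. Then I took it by the rib and slid it along the bed to the stop.

**Last checks:**
- **Fully home:** In the last wrist picture the tail lies about 9.6 mm behind the bed's front edge, where 10 mm is expected. It lies about 30.5 mm from the rail bend, where 30 mm is expected. The holder therefore sits about 0.5 mm from home, and about 0.7 mm off the rails' middle line, with no visible skew.
- **One disagreement:** The arm met the stop about 2.7 mm earlier than I had worked out from the earlier view. The rail and bed landmarks are themselves offset by about 1.5 mm in that estimate. The force also rose steadily while the position held (about 8 N), so I took it to be the stop.
- **Everything else:** In the scene picture the case and objective stand upright on the mat. The bystanders on the mat look unmoved. I last saw the bin clearly before the holder was drawn out, and the tube and clip were in place then; I did not measure them again at the end. The gripper is open and touching nothing.
- **Largest force noticed:** The wrist force reached about 17 N for a moment as the objective touched the mat.

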